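# Stack the pantry totes and set the stop blade

## Task

Stack all the loose pantry totes on the tote that is fixed to the wooden base, turning each one so that it stacks on the rim of the one below and does not nest into it. Once they are all stacked, put the spice shakers into the topmost tote, and take the flat stop blade out of its holder and slide it down into the slot at the end of the base, fully home with its shoulder on the block, so the stack cannot slide off. Leave the pepper mill, the mug and the jar where they are.

Things in the scene. Friction and masses are not known exactly. Their poses are not given: they have to be found in the camera images.
- tote1: loose white stack-nest tote, any yaw, maybe absent (3 or 4 are there); 140 (x) x 60 (y) x 45 mm, 140 to 240 g; origin: centre of underside, z up, x to the end with TWO lugs. Walls flare 1 in 5, underside 122 x 39 mm. Brown card on its floor near the -x end. Grip from above across the vertical long rim lips, 60 mm apart in y, 29 to 45 mm above the underside, 120 mm long
- tote2: loose tote as tote1, same shape and frame, maybe absent. Its +x end: two lugs (y = +-16 mm, 10 mm wide) and rim cut away at both corners, leaving a centre tab 16 mm wide. Its -x end: one centre lug (13 mm wide) and one centre rim cut-out (24 mm wide) between two corner tabs. Cut-outs 13 mm deep; lugs reach 75 mm from centre, undersides 8 mm above the tote's underside
- tote3: loose tote as tote1, same shape and frame, maybe absent. Same way round as the tote below, its lugs drop into the cut-outs and it nests (underside 24 mm above that of the tote below: wrong). Turned half round it stacks: lugs on tabs, underside 37 mm above, about 4 mm play each way
- tote4: loose tote as tote1, same shape and frame, maybe absent. Stacked totes therefore point alternately: the first loose tote's x is turned against the dock's x, the next along it, and so on. Inner floor: 3 mm above the underside, 34 mm wide, 116 mm long
- dock: fixed base: wooden board 10 mm thick, a bottom tote of the same shape fixed on it, and a wooden slot block past its +x end. Origin: counter level under the centre of the fixed tote; z up, x towards the slot block. The fixed tote's x is the dock's x; its rim is 55 mm up. Loose totes stacked well have undersides 47, 84, 121, 158 mm above the origin
- slot_mouth (a point): centre of the mouth of the slot in the top of the dock's block, 98 mm along the dock's x, 45 mm above the counter. The slot goes straight down 45 mm to the counter; 7.5 mm across (dock's x), 39.5 mm wide (dock's y). Block 30 x 70 x 45 mm. A seated blade stands 235 mm above the counter
- blade: flat steel stop blade, 228 mm tall, 180 g, upright in the holder at the start. Origin: centre of the foot end; z up the blade, x across its thickness (4 mm), y its width (36 mm); alike both ways round. Last 10 mm at the foot thinned to 2.5 x 30 mm. Black grip head 16 (x) x 30 (y) x 30 mm, 198 to 228 mm above the foot: grip across y from above
- blade_shoulder (a point): centre of the underside of the blade's cross shoulder (20 x 56 x 6 mm), 38 mm above the foot; it comes to rest on the slot block's top
- holder: fixed wooden block 30 x 70 x 45 mm in whose slot (9 x 41 mm) the blade is parked, shoulder on its top; origin under its centre at counter level, x across the slot, y along it
- shaker1: loose spice shaker standing upright, maybe absent (2 or 3 are there): thick heavy glass foot 32 mm across, 30 mm tall; light steel cap above it, 22 mm across, up to 78 mm; about 70 g; origin under its centre. Held by the top 20 mm of the cap, it can be set down in a tote with the fingertips above the rim
- shaker2: loose spice shaker standing upright, maybe absent (2 or 3 are there): thick heavy glass foot 32 mm across, 30 mm tall; light steel cap above it, 22 mm across, up to 78 mm; about 70 g; origin under its centre. 
- shaker3: loose spice shaker standing upright, maybe absent (2 or 3 are there): thick heavy glass foot 32 mm across, 30 mm tall; light steel cap above it, 22 mm across, up to 78 mm; about 70 g; origin under its centre. Three fit in a tote standing in a row, 38 mm apart
- pepper_mill: bystander: dark wooden pepper mill, 52 mm across, 155 mm tall, origin under its centre
- mug: bystander: white mug, 80 mm across, 90 mm tall, origin under its centre
- jar: bystander: glass jar with steel cap, 68 mm across, 110 mm tall, origin under its centre
Mind the look-alikes: they are no part of the job. What is shaped like the tote2 but green or red is not meant.

How it is judged:
On the way, in this order (a step that is already met when the one before it is completed fails the run):
1. all the loose totes stand stacked (not nested) on the base (horizontal distance between each of tote1, tote2, tote3, tote4 and dock below 0.018 m and angle between each of tote1, tote2, tote3, tote4's own z axis and vertical below 0.08 rad and (z of tote1 in the frame of dock between 0.042 and 0.052 m or z of tote1 in the frame of dock between 0.079 and 0.089 m or z of tote1 in the frame of dock between 0.116 and 0.126 m or z of tote1 in the frame of dock between 0.153 and 0.163 m) and linear speed of each of tote1, tote2, tote3, tote4 below 0.03 m/s and (z of tote2 in the frame of dock between 0.042 and 0.052 m or z of tote2 in the frame of dock between 0.079 and 0.089 m or z of tote2 in the frame of dock between 0.116 and 0.126 m or z of tote2 in the frame of dock between 0.153 and 0.163 m) and (z of tote3 in the frame of dock between 0.042 and 0.052 m or z of tote3 in the frame of dock between 0.079 and 0.089 m or z of tote3 in the frame of dock between 0.116 and 0.126 m or z of tote3 in the frame of dock between 0.153 and 0.163 m) and (z of tote4 in the frame of dock between 0.042 and 0.052 m or z of tote4 in the frame of dock between 0.079 and 0.089 m or z of tote4 in the frame of dock between 0.116 and 0.126 m or z of tote4 in the frame of dock between 0.153 and 0.163 m)), for 0.3 s.
2. the blade is fully down in the base's slot (z of blade_shoulder in the frame of slot_mouth below 0.004 m and horizontal distance between blade_shoulder and slot_mouth below 0.006 m and angle between blade's own z axis and vertical below 0.08 rad), for 0.2 s.
At the end, for the whole second after the job is handed in: All loose totes stand level (0.08 rad), at rest, in one stack on the fixed tote, within 18 mm of its axis and 5 mm of a stacking height (not nested); all shakers lie or stand in the top tote; the blade is upright in the slot, shoulder within 4 mm of the block top, 6 mm of its centre (all of step 1 and all of step 2 and x of shaker1 in the frame of dock between -0.066 and 0.066 m and y of shaker1 in the frame of dock between -0.033 and 0.033 m and z of shaker1 in the frame of dock between 0.115 and 0.205 m and linear speed of each of shaker1, shaker2, shaker3, blade below 0.03 m/s and x of shaker2 in the frame of dock between -0.066 and 0.066 m and y of shaker2 in the frame of dock between -0.033 and 0.033 m and z of shaker2 in the frame of dock between 0.115 and 0.205 m and x of shaker3 in the frame of dock between -0.066 and 0.066 m and y of shaker3 in the frame of dock between -0.033 and 0.033 m and z of shaker3 in the frame of dock between 0.115 and 0.205 m); the robot touches nothing.
It fails at once if the pepper mill is moved more than 30 mm or tipped over (distance of pepper_mill from where it was at the start of the episode above 0.03 m or angle between pepper_mill's own z axis and vertical above 0.5 rad).
It fails at once if the mug is moved more than 30 mm or tipped over (distance of mug from where it was at the start of the episode above 0.03 m or angle between mug's own z axis and vertical above 0.5 rad).
It fails at once if the jar is moved more than 30 mm or tipped over (distance of jar from where it was at the start of the episode above 0.03 m or angle between jar's own z axis and vertical above 0.5 rad).
Of tote1, tote2, tote3, tote4 only 3 to 4 are there at a start; the rules pass over those that are not, and their reading is None.
Of shaker1, shaker2, shaker3 only 2 to 3 are there at a start; the rules pass over those that are not, and their reading is None.
At some moment in a run one of shaker1, shaker2, shaker3 may be knocked a few centimetres aside while the robot is not near it.
It also fails if it takes over 210 s, if anything falls off the work surface, if the arm or the gripper's body presses on something with over 40 N, if the wrist force passes 120 N, or if a joint passes its speed limit or range.

## Robot

A 6-joint arm with a two-finger parallel gripper is mounted at the origin on the work surface. World frame = base frame: x ahead of the robot, y to its left, z up, the work surface at z = 0. Lengths are in m, angles in rad, forces in N, time in s.
With the tool pointing down it reaches from about 0.25 to 0.775 m from the base axis. Payload 4 kg.
Tool frame: the origin (TCP) lies between the finger pads; the fingertips stand 22 mm ahead of it and the grasp point (between the pads) lies 3 mm ahead of it; y points along the fingers, z is the direction in which the jaws open and shut, and the axes are right-handed (so a half turn about y gives the same grasp; the last joint's range is limited). The gripper opens to 85 mm and grips with 20 to 120 N. Pads are 22 mm wide; open, the fingers measure 114 mm over their backs; the gripper's body (76 mm by 85 mm) begins 54 mm behind the grasp point. The pads swing forward as they close: fully open they stand 13 mm farther back than shut.
Start: joints at [1.159, 0.087, 1.371, -0, 1.684, -0.103], TCP at [0.167, 0.524, 0.253] pointing down, gripper open.
Joint ranges: [-3.1, 3.1], [-0.76, 2.03], [0.27, 2.55], [-1.08, 4.22], [0.17, 2.65], [-2.57, 2.57]. Speed limits (rad/s): [2.79, 2.79, 3.14, 3.14, 3.14, 3.14].

## Interface

Orientations are given as a 3x3 rotation matrix whose columns are the frame's x, y, z axes.
In Python, from plant import * gives the robot as it stands.
- The arm moves only by the tool play_rows, never from a script. Its argument "rows" is a list of rows, each a list of 7 numbers: the shift along the tool's x, y, z in units of 0.05 m (1.0 is 0.05 m), then the turn, a rotation vector about the tool's x, y, z in units of 4 degrees (1.0 is 4 degrees), then the opening in per cent of the stroke, from 0 (shut) to 100 (fully open). A call has 1 to 5 rows; each row shifts and turns the pose as measured when the row begins, along the tool's axes as they then stand; what a row does not reach is not made up. A row lasts 1/10 s, in which the tool goes at most 50 mm and 8.59 degrees, less where a joint would pass 70% of its speed; a pose out of reach is approached as far as the arm can. A call with a number of a shift or a turn outside -1 to 1 is refused whole. A call with a gripper value outside its range is refused whole. The fingers move at their own pace and stop on an object; "force" is the grip in N (left out, the last holds). Time passes only in rows, so rows that do not move let the fingers close. It gives the time, the measured TCP pose, the force and the opening at its end, in the units of the state.
- get_state(): the state, without advancing time (a new reading comes with each control period).
- capture(name): name is "scene" or "top"; returns a dict with "img" (420x560x3 uint8, red, green, blue), "fx", "fy", "cx", "cy" (pixels), "rvec" (rotation vector, rad) and "tvec" (3), from world to camera coordinates, as OpenCV has them. Camera axes: x right, y down, z forward; pixel columns grow to the right and rows downward; lengths in m; the calibration is good to about 2 mm. A picture is of the moment at which its call begins. There is no depth.
- job_done(): hands the job in, once; it reports no verdict.
The state is a dict: "time": time; "qpos": joint angles; "qvel": joint speeds; "joint_efforts": joint torques, N m; "position": TCP position; "tcp_rot": TCP orientation; "wrist_force": force on the tool from outside, world axes, zero at the start; "moment": the same for the moment, N m; "opening": finger opening in m.
Only numpy, scipy, OpenCV 4.12 (cv2) and the standard library are available. Lean on these libraries where they do the work, as an engineer would, in place of code of your own. Each camera call takes 0.05 s, during which the arm holds its last target.

## Working session

There is one attempt and no reset: what is moved stays moved. The work goes in short steps, Python scripts to look and compute and a tool call to move; the robot and the scene stay as the last step left them, time stands still between calls to the robot, and variables do not carry over. Pictures are saved under pics/ and viewed, and the job is handed in when it is done.

Besides the shell and the picture viewer there is one more tool, called after ">>>" as name(argument=value, ...), one argument or row to a line, values as JSON. play_rows: Moves the arm, as the interface text tells. Its arguments: {"type":"object","properties":{"rows":{"type":"array"},"force":{"type":"number"}},"required":["rows"]}

```bash
ls; mkdir -p pics
python3 - <<'E'
from plant import *
import cv2
s=get_state();print(s['time'],s['position'],s['tcp_rot'],s['opening'])
for n in('scene','top'):
    c=capture(n);cv2.imwrite(f'pics/{n}0.png',c['img'][:,:,::-1]);print(n,c['fx'],c['fy'],c['cx'],c['cy'],c['rvec'],c['tvec'])
E
```

```text
pics
0.0 [0.16699236 0.52357777 0.25210421] [[ 9.52680345e-01 -8.94640405e-04  3.03972629e-01]
 [-3.03973861e-01 -2.06014351e-03  9.52678145e-01]
 [-2.26077124e-04 -9.99997478e-01 -2.23460552e-03]] 0.0853708235643114
scene 393.3985111579536 393.3985111579536 279.71351963964275 214.36943657699064 [ 1.61545014  1.643111   -0.84512733] [ 0.09533127 -0.27774512  1.54436033]
top 531.934459290955 531.934459290955 277.17141649664524 205.36924123796635 [ 2.20815195 -2.14575809  0.13899595] [-0.13351366  0.60022685  1.39335541]
```

View pics/scene0.png

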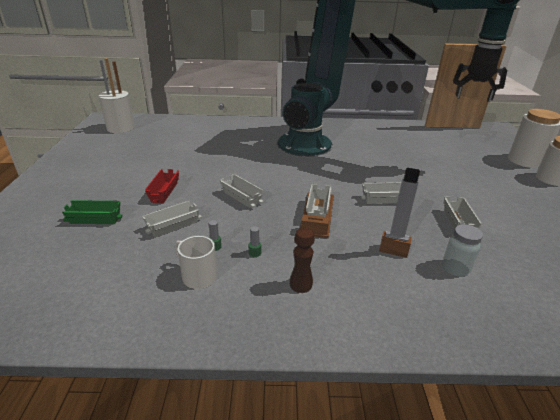

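View pics/top0.png

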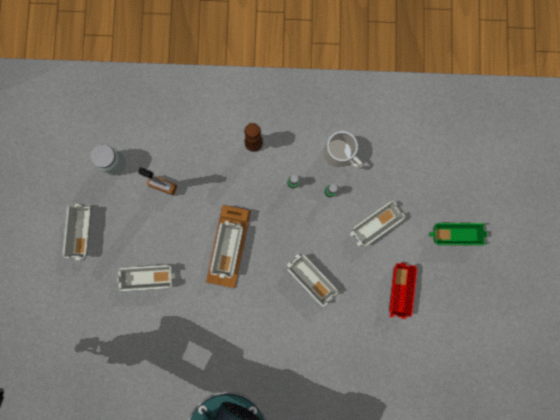

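```bash
cat > h.py <<'E'
import numpy as np, cv2
from scipy.spatial.transform import Rotation as R
from plant import *
def cam(n):
    c=capture(n); c['R']=cv2.Rodrigues(np.array(c['rvec'],float))[0]; c['t']=np.array(c['tvec'],float).ravel(); return c
def ray(c,uv,z):
    uv=np.atleast_2d(np.array(uv,float)); d=np.c_[(uv[:,0]-c['cx'])/c['fx'],(uv[:,1]-c['cy'])/c['fy'],np.ones(len(uv))]
    d=d@c['R']; o=-c['R'].T@c['t']; return o+d*((z-o[2])/d[:,2])[:,None]
def proj(c,p):
    q=np.atleast_2d(p)@c['R'].T+c['t']; return np.c_[q[:,0]/q[:,2]*c['fx']+c['cx'],q[:,1]/q[:,2]*c['fy']+c['cy']]
E
python3 - <<'E'
from h import *
c=cam('top'); im=c['img']
print(-c['R'].T@c['t'])
hsv=cv2.cvtColor(im,cv2.COLOR_RGB2HSV)
m=((hsv[...,2]>165)&(hsv[...,1]<45)).astype(np.uint8)
ns,l,st,ce=cv2.connectedComponentsWithStats(m)
for i in range(1,ns):
    if st[i,4]>60: print('white',st[i],ce[i].round(1))
m=((hsv[...,0]>5)&(hsv[...,0]<20)&(hsv[...,1]>70)).astype(np.uint8); m[:80]=0
ns,l,st,ce=cv2.connectedComponentsWithStats(m)
for i in range(1,ns):
    if st[i,4]>20: print('brown',st[i],ce[i].round(1), hsv[l==i].mean(0).round(0), ray(c,ce[i],.0).round(3))
crop=im[170:320,50:420]; cv2.imwrite('pics/crop0.png',cv2.resize(crop[:,:200],None,fx=4,fy=4,interpolation=cv2.INTER_CUBIC)[:,:,::-1])
cv2.imwrite('pics/crop1.png',cv2.resize(crop[:,170:],None,fx=4,fy=4,interpolation=cv2.INTER_CUBIC)[:,:,::-1])
E
```

```text
[ 0.4526802  -0.08749577  1.45153801]
white [345 144   6  16  63] [347.5 151.4]
white [ 83 211   6  28 108] [ 85.4 224.2]
white [359 218  27  20 232] [371.1 227.4]
white [227 229  11  31 153] [232.  242.7]
white [297 262  22  22 170] [308.  272.4]
white [131 271  30  14 263] [143.3 277.1]
brown [245 123  17  28 392] [252.7 136.8] [ 11. 171.  67.] [[ 0.797 -0.044  0.   ]]
brown [147 177  30  18 166] [163.7 185.8] [ 14. 129. 104.] [[0.652 0.196 0.   ]]
brown [ 206  205   45   83 1078] [230.3 242.3] [ 14. 156. 120.] [[0.503 0.008 0.   ]]
brown [378 209  16  15 132] [385.4 216.3] [ 16. 128. 154.] [[ 0.586 -0.416  0.   ]]
brown [437 230  12   9  84] [442.5 234. ] [ 17. 146. 138.] [[ 0.542 -0.574  0.   ]]
brown [ 75 238  10  15 129] [ 79.6 245.1] [ 16. 127. 122.] [[0.484 0.413 0.   ]]
brown [219 255  12  16 137] [224.4 262.7] [ 16. 127. 130.] [[0.447 0.022 0.   ]]
brown [396 268  11  17 164] [401.  276.2] [ 13. 163. 131.] [[ 0.424 -0.459  0.   ]]
brown [154 271  15  11 134] [160.6 276.2] [ 16. 130. 155.] [[0.406 0.192 0.   ]]
brown [313 282  15  15 133] [320.1 289.1] [ 16. 130. 134.] [[ 0.383 -0.239  0.   ]]
```

View pics/crop0.png

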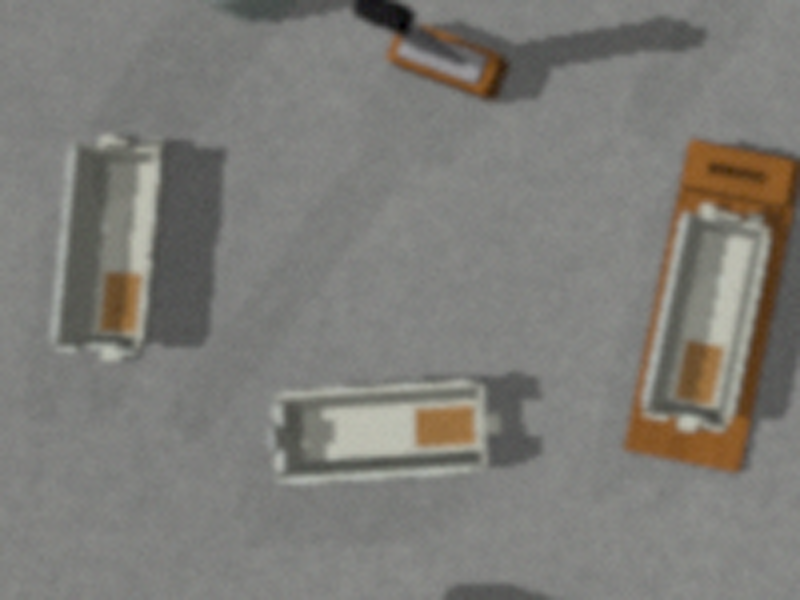

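View pics/crop1.png

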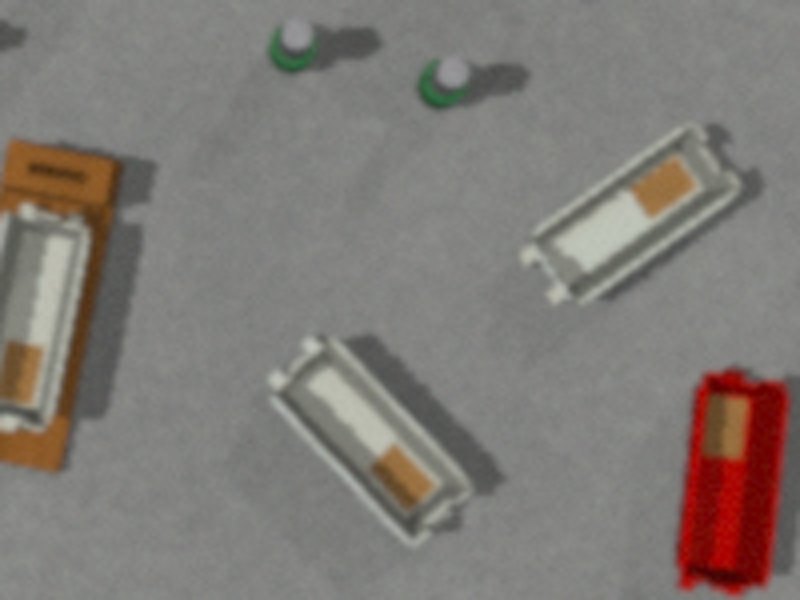

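Run:
```python
from h import *
c=cam('top'); im=c['img']
B={'A':(77,232),'B':(146,277),'D':(228,247),'C':(312,280),'E':(378,223)}
t=[]
for k,(u,v) in B.items():
    p=cv2.resize(im[v-40:v+40,u-36:u+36],None,fx=7,fy=7,interpolation=cv2.INTER_CUBIC)
    for g in range(0,72,10): cv2.line(p,(g*7,0),(g*7,560),(90,90,160),1)
    for g in range(0,80,10): cv2.line(p,(0,g*7),(504,g*7),(90,90,160),1)
    cv2.putText(p,k+f' {u-36},{v-40}',(5,15),0,.5,(255,255,0)); cv2.imwrite(f'pics/t{k}.png',p[:,:,::-1])
```

```text
(no output)
```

View pics/tA.png

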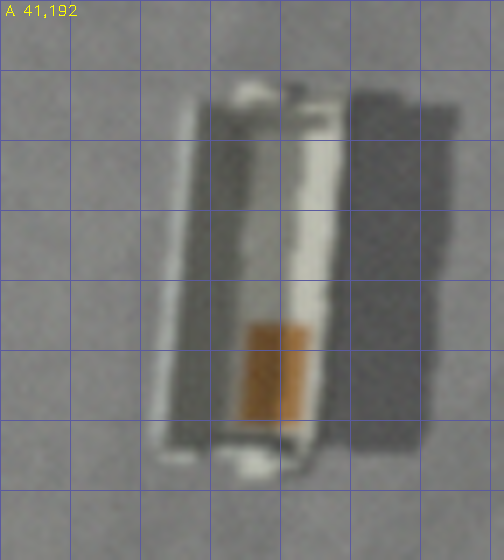

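View pics/tB.png

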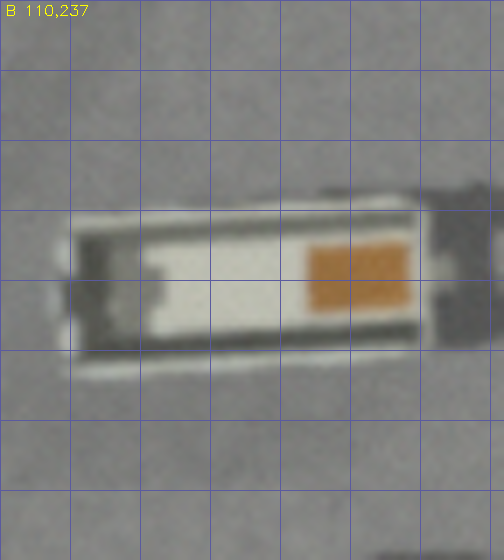

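View pics/tC.png

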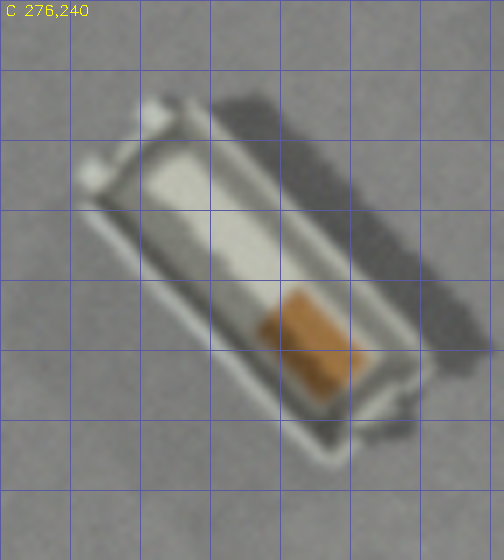

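View pics/tD.png

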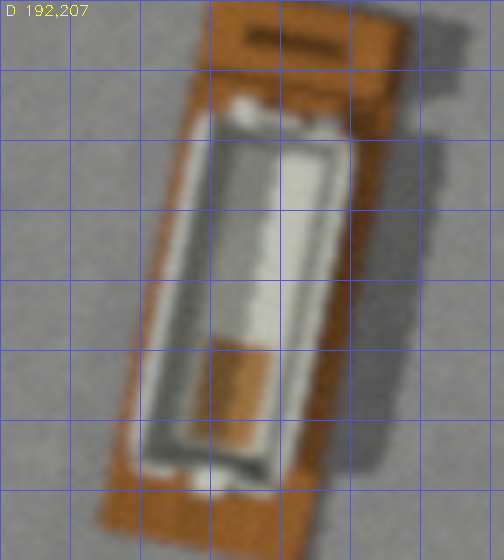

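View pics/tE.png

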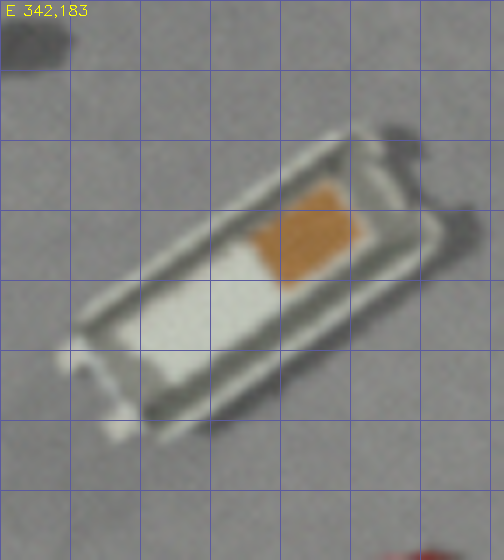

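```bash
cat > m.py <<'E'
from h import *
c=cam('top'); im=c['img']
P={'A':((41,192),[(193,97),(345,92),(310,465),(153,462)],.045,(79.6,245.1)),
'B':((110,237),[(68,217),(428,196),(425,352),(68,375)],.045,(160.6,276.2)),
'C':((276,240),[(193,100),(435,365),(332,465),(85,205)],.045,(320.1,289.1)),
'D':((192,207),[(200,112),(352,130),(285,490),(132,465)],.055,(224.4,262.7)),
'E':((342,183),[(360,128),(443,235),(163,440),(75,318)],.045,(385.4,216.3))}
for k,(o,pts,z,card) in P.items():
    uv=np.array(o)+(np.array(pts)+.5)/7-.5
    p=ray(c,uv,z)[:,:2]; e=[np.linalg.norm(p[i]-p[(i+1)%4]) for i in range(4)]
    ctr=p.mean(0); cd=ray(c,card,z-.042)[0,:2]
    # long axis
    if e[0]>e[1]: d=(p[1]-p[0])+(p[2]-p[3])
    else: d=(p[2]-p[1])+(p[3]-p[0])
    d/=np.linalg.norm(d)
    if d@(cd-ctr)>0:d=-d
    n=np.array([-d[1],d[0]])
    print(k,ctr.round(4),'yaw',np.degrees(np.arctan2(d[1],d[0])).round(1),'edges',np.round(e,4),'card',((cd-ctr)@d).round(4),((cd-ctr)@n).round(4))
print('slot',ray(c,(192+296.5/7-.5,207+42.5/7-.5),.045))
E
python3 m.py
```

```text
A [0.5185 0.4088] yaw -1.9 edges [0.0567 0.1401 0.0581 0.1371] card -0.0351 0.0024
B [0.4038 0.2235] yaw 95.0 edges [0.1337 0.0577 0.132  0.0583] card -0.0325 0.0004
C [ 0.4083 -0.2151] yaw 44.6 edges [0.1338 0.0537 0.1333 0.0566] card -0.0346 0.0006
D [0.4824 0.0141] yaw -8.6 edges [0.0574 0.136  0.0575 0.1335] card -0.0359 0.0012
E [ 0.5647 -0.3879] yaw 126.1 edges [0.0513 0.1337 0.0566 0.1323] card -0.0342 -0.0011
slot [[ 0.57993018 -0.00174728  0.045     ]]
```

```bash
cat >> h.py <<'E'
def goal(psi):
    a=np.radians(psi); y=np.array([0,0,-1.]); z=np.array([np.cos(a),np.sin(a),0]); return np.c_[np.cross(y,z),y,z]
def plan(pts,op,dirn=0,step=.05,n=40):
    """pts: list of (x,y,z,psi); prints rows in chunks of 5. dirn: force sense of yaw."""
    s=get_state(); p=np.array(s['position']); Rm=np.array(s['tcp_rot']); rows=[]
    print('now',s['time'].__round__(2),p.round(4),'psi',np.degrees(np.arctan2(Rm[1,2],Rm[0,2])).round(1),'q6',round(s['qpos'][5],2),'op',round(s['opening'],4))
    for (x,y,z,psi) in pts:
        G=goal(psi); t=np.array([x,y,z])
        for _ in range(n):
            d=t-p; rv=R.from_matrix(Rm.T@G).as_rotvec()
            a=np.degrees(np.linalg.norm(rv))
            if np.linalg.norm(d)<.0006 and a<.25: break
            k=max(np.ceil(np.linalg.norm(d)/step-1e-6),np.ceil(a/4-1e-6),1)
            sh=np.round(Rm.T@d/k/.05,2); tr=np.round(np.degrees(rv)/k/4,2)
            rows.append([*sh.tolist(),*tr.tolist(),op]); p=p+Rm@sh*.05; Rm=Rm@R.from_rotvec(np.radians(tr*4)).as_matrix()
    for i in range(0,len(rows),5): print(str(rows[i:i+5]).replace(' ','').replace('-0.0,','0,').replace('0.0,','0,'))
E
python3 - <<'E'
from h import *
plan([(.404,.2235,.15,5)],100)
E
```

```text
now 0.25 [0.1671 0.5238 0.2528] psi 72.3 q6 -0.1 op 0.0856
[[0.37,0.12,-0.25,0,0.99,0,100],[0.39,0.12,-0.23,0,0.99,0,100],[0.4,0.12,-0.2,0,0.99,0,100],[0.42,0.12,-0.17,0,0.99,0,100],[0.43,0.12,-0.14,0,0.99,0,100]]
[[0.44,0.12,-0.11,0,0.99,0,100],[0.44,0.12,-0.08,0,0.99,0,100],[0.45,0.12,-0.05,0,0.99,0,100],[0.45,0.12,-0.02,0,0.99,0,100],[0.45,0.12,0.01,0,0.99,0,100]]
[[0.45,0.12,0.04,0,0.99,0,100],[0.44,0.12,0.08,0,0.99,0,100],[0.44,0.12,0.11,0,0.99,0,100],[0.43,0.12,0.13,0,0.99,0,100],[0.42,0.13,0.17,0,0.99,0,100]]
[[0.4,0.12,0.19,0,0.99,0.01,100],[0.39,0.13,0.22,0.01,0.99,0,100]]
```

>>> play_rows(
  rows=[
    [0.37,0.12,-0.25,0,1,0,100],
    [0.39,0.12,-0.23,0,1,0,100],
    [0.4,0.12,-0.2,0,1,0,100],
    [0.42,0.12,-0.17,0,1,0,100],
    [0.43,0.12,-0.14,0,1,0,100],
  ],
)

```text
time: 0.75
position: [0.2365, 0.4341, 0.2215]
tcp_rot: [[0.786, -0.001, 0.618], [-0.618, 0.0, 0.786], [-0.001, -1.0, -0.0]]
wrist_force: [1.1, 0.8, -0.2]
opening: 0.0853
```

>>> play_rows(
  rows=[
    [0.44,0.12,-0.11,0,1,0,100],
    [0.44,0.12,-0.08,0,1,0,100],
    [0.45,0.12,-0.05,0,1,0,100],
    [0.45,0.12,-0.02,0,1,0,100],
    [0.45,0.12,0.01,0,1,0,100],
  ],
)

```text
time: 1.25
position: [0.3066, 0.34, 0.1897]
tcp_rot: [[0.516, -0.001, 0.857], [-0.857, 0.0, 0.516], [-0.0, -1.0, -0.001]]
wrist_force: [-0.0, -0.7, -0.0]
opening: 0.0853
```

>>> play_rows(
  rows=[
    [0.45,0.12,0.04,0,1,0,100],
    [0.44,0.12,0.08,0,1,0,100],
    [0.44,0.12,0.11,0,1,0,100],
    [0.43,0.12,0.13,0,1,0,100],
    [0.42,0.13,0.17,0,1,0,100],
  ],
)

```text
time: 1.75
position: [0.3754, 0.2449, 0.1578]
tcp_rot: [[0.177, -0.0, 0.984], [-0.984, 0.0, 0.177], [-0.0, -1.0, -0.0]]
wrist_force: [0.6, 0.4, -0.2]
opening: 0.0857
```

Run:
```python
from h import *
plan([(.404,.2235,.11,5),(.404,.2235,.036,5)],100)
```

```text
now 1.75 [0.3754 0.2449 0.1578] psi 10.2 q6 0.27 op 0.0857
[[0.26,0.48,0.24,0,0.65,0,100],[0.25,0.48,0.26,0,0.65,-0.01,100],[0,0.74,0,0,0,0,100],[0,0.74,0,0,0,0,100]]
```

>>> play_rows(
  rows=[
    [0.26,0.48,0.24,0,0.65,0,100],
    [0.25,0.48,0.26,0,0.65,0,100],
    [0,0.5,0,0,0,0,100],
    [0,0,0,0,0,0,100],
  ],
)

```text
time: 2.15
position: [0.4068, 0.22, 0.0828]
tcp_rot: [[0.077, 0.002, 0.997], [-0.997, 0.0, 0.077], [-0.0, -1.0, 0.002]]
wrist_force: [-0.7, -0.3, -0.1]
opening: 0.0851
```

Run:
```python
from h import *
plan([(.404,.2235,.036,5)],100)
c=cam('top');cv2.imwrite('pics/g1.png',cv2.resize(c['img'][210:330,80:220],None,fx=5,fy=5,interpolation=cv2.INTER_CUBIC)[:,:,::-1])
```

```text
now 2.15 [0.4068 0.22   0.0828] psi 4.4 q6 0.3 op 0.0851
[[-0.07,0.94,-0.05,-0.02,-0.15,0,100]]
```

View pics/g1.png

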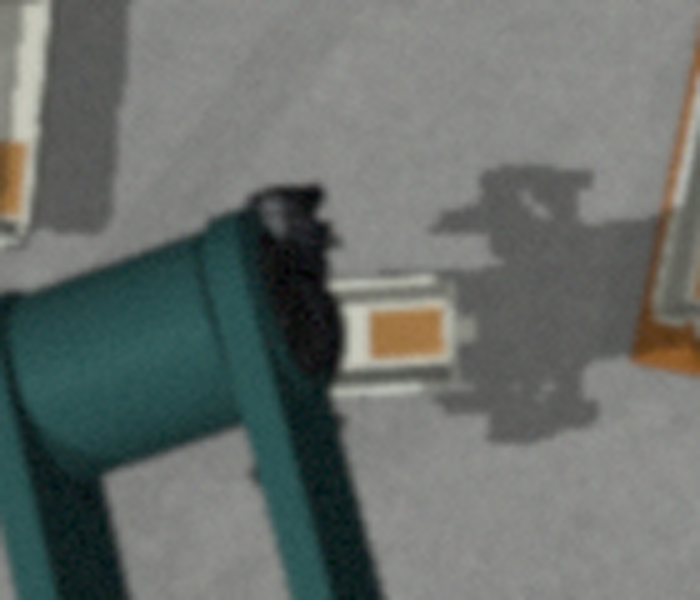

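>>> play_rows(
  rows=[
    [-0.07,0.4,-0.05,0,-0.15,0,100],
    [0,0.45,0,0,0,0,100],
    [0,0,0,0,0,0,100],
  ],
)

```text
time: 2.5
position: [0.4087, 0.2261, 0.047]
tcp_rot: [[0.09, 0.014, 0.996], [-0.996, 0.005, 0.09], [-0.004, -1.0, 0.015]]
wrist_force: [-0.6, -0.8, 0.2]
opening: 0.0858
```

Run:
```python
from h import *
plan([(.404,.2235,.036,5)],100)
```

```text
now 2.5 [0.4087 0.2261 0.047 ] psi 5.1 q6 0.29 op 0.0858
[[0.05,0.22,-0.1,-0.21,0.03,-0.06,100]]
```

>>> play_rows(
  rows=[
    [0,0,0,0,0,0,100],
  ],
)

```text
time: 2.6
position: [0.4097, 0.2269, 0.0489]
tcp_rot: [[0.09, 0.017, 0.996], [-0.996, 0.006, 0.09], [-0.005, -1.0, 0.017]]
wrist_force: [0.7, 0.1, 0.2]
opening: 0.0855
```

Run:
```python
from h import *
plan([(.404,.2235,.036,5)],100)
s=get_state();print(s['wrist_force'],s['joint_efforts'],s['moment'])
c=cam('scene');cv2.imwrite('pics/g2.png',cv2.resize(c['img'][100:300,320:520],None,fx=4,fy=4,interpolation=cv2.INTER_CUBIC)[:,:,::-1])
```

```text
now 2.6 [0.4097 0.2269 0.0489] psi 5.2 q6 0.29 op 0.0855
[[0.06,0.26,-0.12,-0.25,0.04,-0.07,100]]
[0.67261983 0.13535523 0.1580478 ] [-1.40643385e-02 -2.80585527e+01 -2.64845252e+01 -4.61537984e-04
 -2.97593605e-02 -8.27701069e-05] [-0.01864697 -0.0234546   0.02041849]
```

View pics/g2.png

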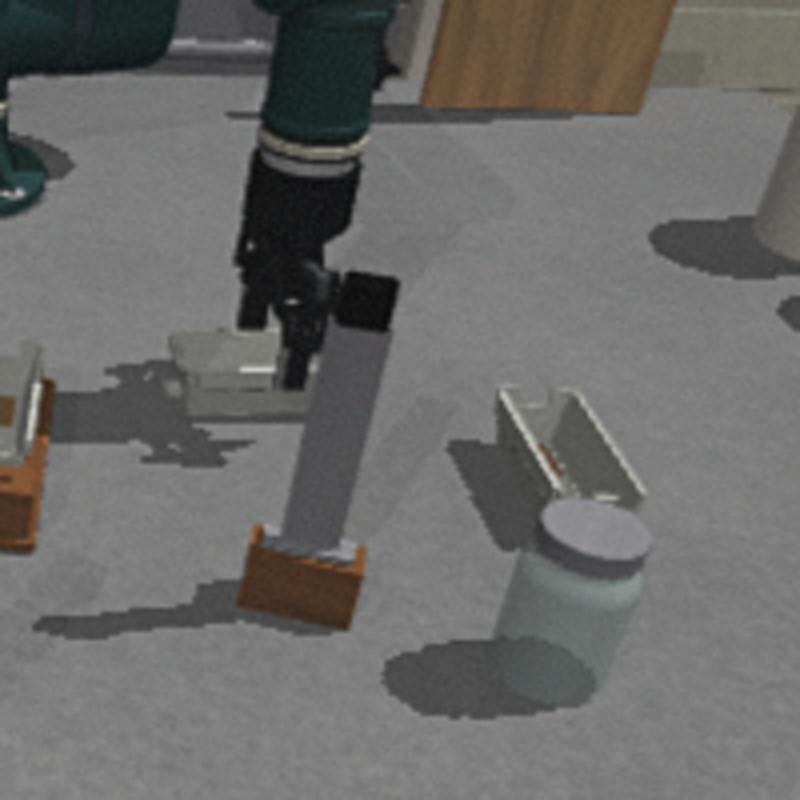

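Run:
```python
from h import *
s=get_state();print(np.round(s['qpos'],3),np.round(s['qvel'],3),s['position'])
```

```text
[ 0.385  0.033  1.851 -0.     1.24   0.295] [-0.002 -0.003  0.     0.001 -0.005 -0.001] [0.40959525 0.2268738  0.04889066]
```

>>> play_rows(
  rows=[
    [0,0,0,0,0,0,100],
  ],
)

```text
time: 2.75
position: [0.4103, 0.2274, 0.0505]
tcp_rot: [[0.091, 0.019, 0.996], [-0.996, 0.007, 0.091], [-0.006, -1.0, 0.02]]
wrist_force: [-0.1, -0.6, 0.2]
opening: 0.0855
```

Run:
```python
from h import *
s=get_state();print(np.round(s['qpos'],3),np.round(s['qvel'],3),s['position'])
```

```text
[ 0.385  0.031  1.849 -0.     1.241  0.295] [ 0.004 -0.018 -0.023  0.003  0.01  -0.002] [0.41033614 0.22735085 0.05049507]
```

>>> play_rows(
  rows=[
    [0.05,0.3,-0.12,-0.25,0,-0.07,100],
  ],
)

```text
time: 2.85
position: [0.4076, 0.2257, 0.0386]
tcp_rot: [[0.091, 0.01, 0.996], [-0.996, 0.004, 0.091], [-0.003, -1.0, 0.01]]
wrist_force: [0.6, -0.2, -0.2]
opening: 0.0853
```

Run:
```python
from h import *
s=get_state();print(np.round(s['qpos'],3),np.round(s['qvel'],3),s['position'],s['joint_efforts'],s['wrist_force'])
```

```text
[0.384 0.046 1.861 0.    1.225 0.293] [-0.017  0.187  0.188  0.003 -0.152 -0.02 ] [0.40762887 0.22566517 0.0385537 ] [ 2.17770240e-01 -2.94984609e+01 -2.64963269e+01  9.43602878e-03
  2.97543285e-01  2.32578936e-02] [ 0.57505373 -0.15674909 -0.22805665]
```

>>> play_rows(
  rows=[
    [0,0,0,0,0,0,100],
  ],
)

```text
time: 2.95
position: [0.4058, 0.2249, 0.0367]
tcp_rot: [[0.091, 0.005, 0.996], [-0.996, 0.002, 0.091], [-0.002, -1.0, 0.005]]
wrist_force: [-1.1, -0.9, -0.1]
opening: 0.0854
```

Run:
```python
from h import *
s=get_state();print(np.round(s['qpos'],3),np.round(s['qvel'],3),s['position'],s['joint_efforts'],s['wrist_force'])
```

```text
[ 0.384  0.047  1.864 -0.     1.225  0.293] [ 0.003 -0.035 -0.061  0.001 -0.008 -0.001] [0.40581526 0.22489686 0.03670182] [-9.91857913e-02 -3.00551105e+01 -2.85970080e+01 -6.61841274e-03
 -2.53878096e-01 -6.31830568e-03] [-1.11508262 -0.88832884 -0.10127728]
```

>>> play_rows(
  rows=[
    [0.02,0.03,-0.02,-0.03,0,0,20],
    [0,0.03,0,-0.03,0,0,20],
    [0,0.03,0,-0.03,0,0,20],
    [0,0.03,0,-0.03,0,0,20],
  ],
  force=40,
)

```text
time: 3.35
position: [0.405, 0.2238, 0.0338]
tcp_rot: [[0.091, -0.004, 0.996], [-0.996, 0.001, 0.091], [-0.002, -1.0, -0.004]]
wrist_force: [-4.7, -2.5, 10.0]
opening: 0.0597
```

Run:
```python
from h import *
plan([(.404,.2235,.2,5)],20)
```

```text
now 3.35 [0.405  0.2238 0.0338] psi 5.2 q6 0.29 op 0.0597
[[0,-0.83,-0.01,0.02,0.01,-0.01,20],[0,-0.83,-0.01,0.01,0.01,0,20],[0,-0.83,-0.01,0.02,0.02,-0.01,20],[0,-0.83,0,0.01,0.01,0,20]]
```

>>> play_rows(
  rows=[
    [0,-0.4,0,0,0,0,20],
    [0,-0.8,0,0,0,0,20],
    [0,-0.8,0,0,0,0,20],
    [0,-0.8,0,0,0,0,20],
    [0,0,0,0,0,0,20],
  ],
)

```text
time: 3.85
position: [0.4033, 0.2223, 0.1745]
tcp_rot: [[0.09, -0.014, 0.996], [-0.996, -0.003, 0.09], [0.002, -1.0, -0.014]]
wrist_force: [1.0, 0.9, -2.1]
opening: 0.0594
```

Run:
```python
from h import *
plan([(.483,.0138,.2,81)],20)
```

```text
now 3.85 [0.4033 0.2223 0.1745] psi 5.2 q6 0.29 op 0.0594
[[0.23,-0.03,0.06,0.01,-1.0,-0.01,20],[0.23,-0.03,0.05,0.01,-1.0,-0.01,20],[0.23,-0.03,0.03,0.01,-1.0,-0.01,20],[0.23,-0.03,0.02,0.01,-1.0,-0.01,20],[0.24,-0.03,0,0.01,-1.0,-0.01,20]]
[[0.23,-0.03,-0.02,0.01,-1.0,-0.01,20],[0.23,-0.02,-0.03,0.01,-1.0,0,20],[0.23,-0.03,-0.05,0.01,-1.0,-0.01,20],[0.23,-0.02,-0.07,0.01,-1.0,0,20],[0.22,-0.03,-0.08,0.01,-1.0,-0.01,20]]
[[0.21,-0.02,-0.1,0.01,-0.99,0,20],[0.21,-0.03,-0.11,0.01,-1.0,-0.01,20],[0.2,-0.02,-0.13,0.01,-0.99,-0.01,20],[0.19,-0.03,-0.14,0.01,-1.0,0,20],[0.18,-0.02,-0.15,0.01,-0.99,-0.01,20]]
[[0.17,-0.03,-0.16,0.01,-1.0,0,20],[0.16,-0.02,-0.18,0.01,-0.99,-0.01,20],[0.14,-0.03,-0.18,0.02,-1.0,0,20],[0.13,-0.02,-0.2,0.01,-0.99,-0.01,20]]
```

Weight 2.1 N felt; the tote is held.

>>> play_rows(
  rows=[
    [0.23,-0.03,0.06,0,-1,0,20],
    [0.23,-0.03,0.05,0,-1,0,20],
    [0.23,-0.03,0.03,0,-1,0,20],
    [0.23,-0.03,0.02,0,-1,0,20],
    [0.24,-0.03,0,0,-1,0,20],
  ],
)

```text
time: 4.35
position: [0.4224, 0.1661, 0.176]
tcp_rot: [[0.44, -0.023, 0.897], [-0.898, -0.005, 0.44], [-0.006, -1.0, -0.023]]
wrist_force: [0.1, 0.4, -2.2]
opening: 0.0597
```

>>> play_rows(
  rows=[
    [0.23,-0.03,-0.02,0,-1,0,20],
    [0.23,-0.02,-0.03,0,-1,0,20],
    [0.23,-0.03,-0.05,0,-1,0,20],
    [0.23,-0.02,-0.07,0,-1,0,20],
    [0.22,-0.03,-0.08,0,-1,0,20],
  ],
)

```text
time: 4.85
position: [0.4412, 0.1084, 0.1724]
tcp_rot: [[0.731, -0.04, 0.682], [-0.682, -0.008, 0.731], [-0.024, -0.999, -0.032]]
wrist_force: [-1.0, -1.0, -2.4]
opening: 0.0596
```

>>> play_rows(
  rows=[
    [0.21,-0.02,-0.1,0,-1,0,20],
    [0.21,-0.03,-0.11,0,-1,0,20],
    [0.2,-0.02,-0.13,0,-1,0,20],
    [0.19,-0.03,-0.14,0,-1,0,20],
    [0.18,-0.02,-0.15,0,-1,0,20],
  ],
)

```text
time: 5.35
position: [0.4607, 0.0513, 0.1679]
tcp_rot: [[0.925, -0.056, 0.377], [-0.378, -0.008, 0.926], [-0.049, -0.998, -0.029]]
wrist_force: [0.8, 0.6, -2.6]
opening: 0.0597
```

Run:
```python
from h import *
plan([(.483,.0138,.16,81)],20)
```

```text
now 5.35 [0.4607 0.0513 0.1679] psi 67.8 q6 -1.19 op 0.0597
[[0.18,0.03,-0.13,0.08,-0.82,-0.19,20],[0.17,0.04,-0.14,0.08,-0.83,-0.18,20],[0.16,0.04,-0.15,0.08,-0.82,-0.19,20],[0.14,0.04,-0.16,0.09,-0.83,-0.18,20]]
```

>>> play_rows(
  rows=[
    [0.18,0.02,-0.13,0.1,-0.82,-0.22,20],
    [0.17,0.02,-0.14,0.1,-0.83,-0.22,20],
    [0.16,0.02,-0.15,0.1,-0.82,-0.22,20],
    [0.14,0.02,-0.16,0.1,-0.83,-0.22,20],
  ],
)

```text
time: 5.75
position: [0.4808, 0.012, 0.1551]
tcp_rot: [[0.989, -0.0, 0.147], [-0.147, 0.004, 0.989], [-0.001, -1.0, 0.004]]
wrist_force: [0.8, -0.7, -3.0]
opening: 0.0597
```

Run:
```python
from h import *
plan([(.483,.0138,.15,81)],20)
c=cam('top');cv2.imwrite('pics/p1.png',cv2.resize(c['img'][180:310,160:300],None,fx=5,fy=5,interpolation=cv2.INTER_CUBIC)[:,:,::-1])
c=cam('scene');cv2.imwrite('pics/p1s.png',cv2.resize(c['img'][120:270,230:430],None,fx=4,fy=4,interpolation=cv2.INTER_CUBIC)[:,:,::-1])
```

```text
now 5.75 [0.4808 0.012  0.1551] psi 81.6 q6 -1.52 op 0.0597
[[0.04,0.1,0.04,-0.05,0.14,-0.01,20]]
```

View pics/p1.png

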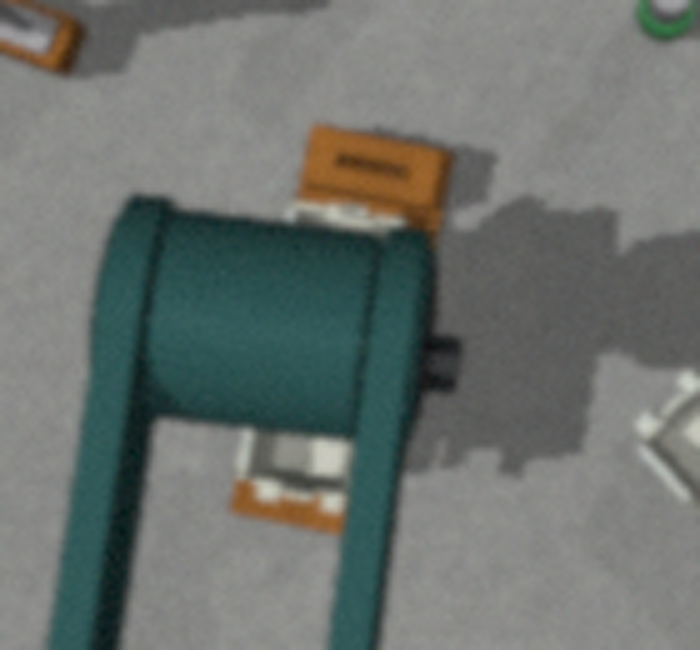

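View pics/p1s.png

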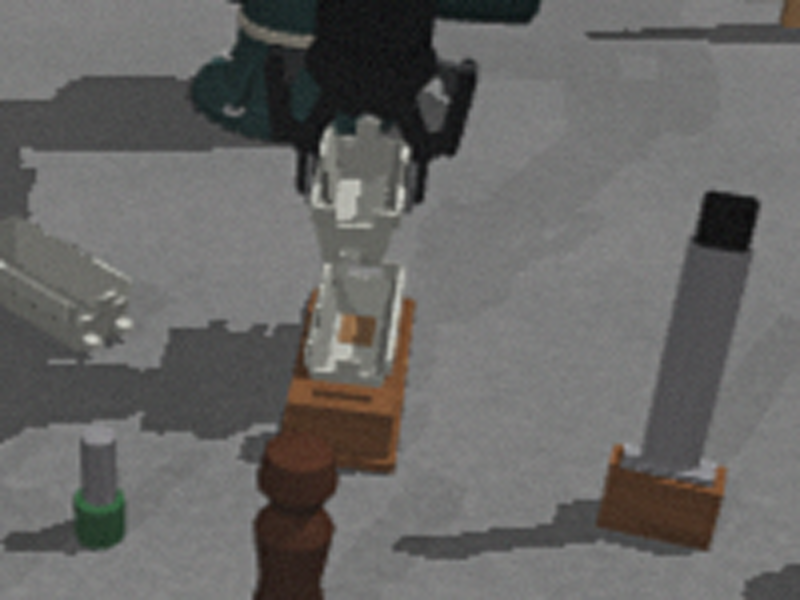

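>>> play_rows(
  rows=[
    [0.05,0.3,0.05,-0.05,0.14,0,20],
    [0,0.4,0,0,0,0,20],
    [0,0.1,0,0,0,0,20],
  ],
)

```text
time: 6.15
position: [0.4823, 0.0145, 0.1124]
tcp_rot: [[0.986, -0.005, 0.166], [-0.166, 0.001, 0.986], [-0.005, -1.0, 0.0]]
wrist_force: [-0.5, 0.7, -2.6]
opening: 0.0593
```

Run:
```python
from h import *
plan([(.483,.0138,.085,81)],20)
```

```text
now 6.15 [0.4823 0.0145 0.1124] psi 80.4 q6 -1.49 op 0.0593
[[0.02,0.55,-0.01,0,-0.14,-0.07,20]]
```

>>> play_rows(
  rows=[
    [0.02,0.28,-0.01,0,-0.14,-0.07,20],
    [0,0.2,0,0,0,0,20],
    [0,0.1,0,0,0,0,20],
  ],
)

```text
time: 6.45
position: [0.4823, 0.015, 0.0816]
tcp_rot: [[0.987, -0.003, 0.158], [-0.158, 0.001, 0.987], [-0.003, -1.0, 0.001]]
wrist_force: [-0.2, 0.4, -1.7]
opening: 0.0591
```

Run:
```python
from h import *
plan([(.483,.0138,.08,81)],20)
```

```text
now 6.45 [0.4823 0.015  0.0816] psi 80.9 q6 -1.5 op 0.0591
[[0.02,0.03,-0.02,-0.01,-0.02,-0.04,20]]
```

>>> play_rows(
  rows=[
    [0.02,0.05,-0.02,0,-0.02,-0.04,20],
    [0,0,0,0,0,0,100],
    [0,0,0,0,0,0,100],
    [0,-0.1,0,0,0,0,100],
    [0,-0.5,0,0,0,0,100],
  ],
)

```text
time: 6.95
position: [0.4821, 0.0152, 0.1116]
tcp_rot: [[0.987, -0.004, 0.158], [-0.158, 0.003, 0.987], [-0.004, -1.0, 0.002]]
wrist_force: [0.1, -0.6, 0.9]
opening: 0.0853
```

>>> play_rows(
  rows=[
    [0,-1,0,0,0,0,100],
    [0,-1,0,0,0,0,100],
    [0,-0.5,0,0,0,0,100],
  ],
)

```text
time: 7.25
position: [0.4817, 0.0148, 0.2408]
tcp_rot: [[0.987, -0.006, 0.159], [-0.159, 0.003, 0.987], [-0.006, -1.0, 0.002]]
wrist_force: [0.6, -0.4, 0.2]
opening: 0.0853
```

Run:
```python
from h import *
plan([(.49,.33,.24,85),(.5185,.4088,.1,87)],100)
c=cam('scene');cv2.imwrite('pics/p2s.png',cv2.resize(c['img'][120:270,230:430],None,fx=4,fy=4,interpolation=cv2.INTER_CUBIC)[:,:,::-1])
```

```text
now 7.25 [0.4817 0.0148 0.2408] psi 80.9 q6 -1.5 op 0.0853
[[-0.12,0,0.89,0,-0.15,-0.01,100],[-0.11,0.01,0.89,-0.01,-0.15,-0.01,100],[-0.1,0,0.9,0,-0.15,-0.01,100],[-0.09,0,0.9,-0.01,-0.15,-0.02,100],[-0.08,0.01,0.9,0,-0.14,-0.01,100]]
[[-0.07,0,0.9,-0.01,-0.15,-0.02,100],[-0.07,0.01,0.89,0,-0.14,-0.01,100],[0.11,0.7,0.41,0,-0.13,0,100],[0.11,0.7,0.4,0,-0.12,0,100],[0.11,0.7,0.4,0,-0.13,0,100]]
[[0.12,0.7,0.41,0,-0.12,0,100]]
```

View pics/p2s.png

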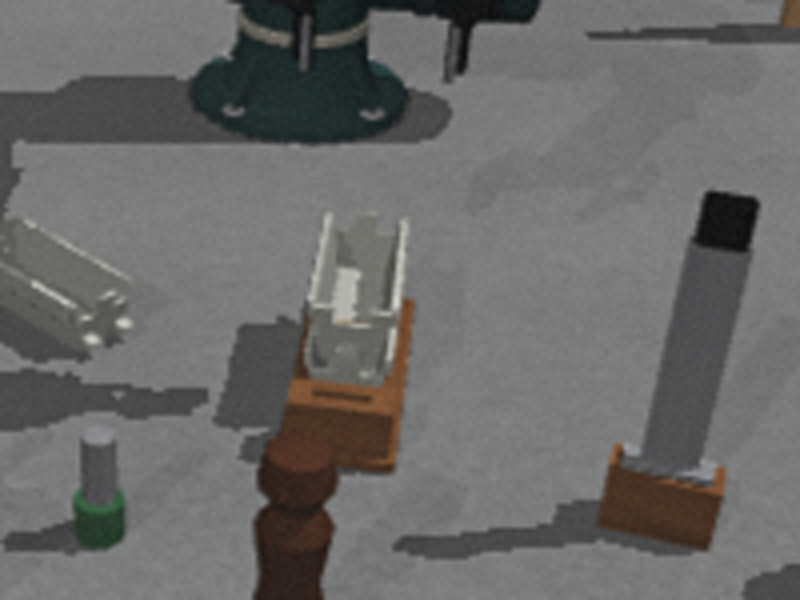

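>>> play_rows(
  rows=[
    [-0.12,0,0.89,0,-0.15,0,100],
    [-0.11,0,0.89,0,-0.15,0,100],
    [-0.1,0,0.9,0,-0.15,0,100],
    [-0.09,0,0.9,0,-0.15,0,100],
    [-0.08,0,0.9,0,-0.14,0,100],
  ],
)

```text
time: 7.8
position: [0.4946, 0.241, 0.2527]
tcp_rot: [[0.993, 0.018, 0.121], [-0.121, 0.001, 0.993], [0.017, -1.0, 0.003]]
wrist_force: [0.3, 0.0, 0.2]
opening: 0.0851
```

>>> play_rows(
  rows=[
    [-0.07,0,0.9,0,-0.15,0,100],
    [-0.07,0,0.89,0,-0.14,0,100],
    [0.11,0.7,0.41,0,-0.13,0,100],
    [0.11,0.7,0.4,0,-0.12,0,100],
    [0.11,0.7,0.4,0,-0.13,0,100],
  ],
)

```text
time: 8.3
position: [0.5251, 0.4038, 0.1567]
tcp_rot: [[0.997, 0.037, 0.066], [-0.067, 0.013, 0.998], [0.036, -0.999, 0.016]]
wrist_force: [0.3, 1.0, -0.2]
opening: 0.0857
```

Run:
```python
from h import *
plan([(.5185,.4088,.08,87)],100)
c=cam('top');cv2.imwrite('pics/p3.png',cv2.resize(c['img'][150:310,20:180],None,fx=4,fy=4,interpolation=cv2.INTER_CUBIC)[:,:,::-1])
```

```text
now 8.3 [0.5251 0.4038 0.1567] psi 86.2 q6 -0.93 op 0.0857
[[-0.1,0.77,0.03,-0.11,-0.1,0.26,100],[-0.08,0.76,0.04,-0.11,-0.1,0.26,100]]
```

>>> play_rows(
  rows=[
    [-0.1,0.77,0.03,-0.12,-0.1,0.3,100],
    [-0.1,0.78,0.04,-0.12,-0.1,0.3,100],
    [0,0.05,0,0,0,0.04,100],
  ],
)

```text
time: 8.65
position: [0.5133, 0.4105, 0.0627]
tcp_rot: [[0.999, -0.023, 0.048], [-0.049, -0.008, 0.999], [-0.023, -1.0, -0.009]]
wrist_force: [0.0, -0.5, -1.1]
opening: 0.0854
```

Run:
```python
from h import *
plan([(.5185,.4088,.036,87)],100)
c=cam('top');cv2.imwrite('pics/p3.png',cv2.resize(c['img'][150:310,20:180],None,fx=4,fy=4,interpolation=cv2.INTER_CUBIC)[:,:,::-1])
```

```text
now 8.65 [0.5133 0.4105 0.0627] psi 87.2 q6 -0.94 op 0.0854
[[0.12,0.53,-0.02,0.13,0.06,-0.33,100]]
```

View pics/p3.png

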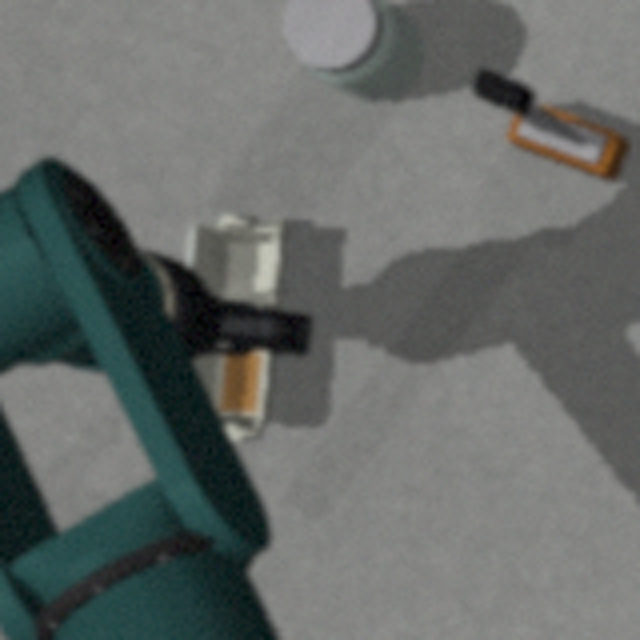

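>>> play_rows(
  rows=[
    [0.1,0.25,-0.02,0.1,0,-0.28,100],
    [0,0.22,0,0,0,0,100],
    [0,0.03,0,0,0,0,100],
  ],
)

```text
time: 9.0
position: [0.5235, 0.4112, 0.0472]
tcp_rot: [[0.999, 0.011, 0.05], [-0.05, 0.007, 0.999], [0.011, -1.0, 0.007]]
wrist_force: [-0.7, 0.4, 0.2]
opening: 0.085
```

Run:
```python
from h import *
plan([(.5185,.4088,.036,87)],100)
```

```text
now 9.0 [0.5235 0.4112 0.0472] psi 87.1 q6 -0.94 op 0.085
[[-0.1,0.22,-0.05,-0.1,0.03,0.15,100]]
```

>>> play_rows(
  rows=[
    [-0.1,0.2,-0.05,-0.1,0,0.18,100],
    [-0.02,0.06,0,-0.02,0,0.04,100],
  ],
)

```text
time: 9.2
position: [0.5189, 0.4097, 0.0375]
tcp_rot: [[0.999, -0.001, 0.051], [-0.051, 0.002, 0.999], [-0.001, -1.0, 0.002]]
wrist_force: [0.3, -0.6, 0.8]
opening: 0.0852
```

Run:
```python
from h import *
plan([(.5185,.4088,.036,87)],100)
```

```text
now 9.2 [0.5189 0.4097 0.0375] psi 87.1 q6 -0.94 op 0.0852
[[-0.01,0.03,-0.02,-0.03,0.02,-0.02,100]]
```

>>> play_rows(
  rows=[
    [-0.02,0.05,0,-0.02,0,0.03,20],
    [-0.02,0.04,0,-0.02,0,0.03,20],
    [-0.01,0.03,0,0,0,0.02,20],
    [-0.01,0.03,0,0,0,0.02,20],
  ],
)

```text
time: 9.6
position: [0.5176, 0.4107, 0.0345]
tcp_rot: [[0.999, -0.003, 0.051], [-0.051, 0.001, 0.999], [-0.003, -1.0, 0.001]]
wrist_force: [-1.0, -1.5, 5.4]
opening: 0.0592
```

Run:
```python
from h import *
plan([(.5185,.4088,.19,84),(.483,.0138,.23,81)],20)
```

```text
now 9.6 [0.5176 0.4107 0.0345] psi 87.1 q6 -0.94 op 0.0592
[[0,-0.78,-0.01,0,0.19,-0.01,20],[0,-0.78,-0.01,-0.01,0.19,-0.01,20],[0.01,-0.78,-0.01,0,0.2,-0.01,20],[0,-0.77,0,-0.01,0.19,-0.01,20],[0.02,-0.1,-0.99,0,0.09,0,20]]
[[0.02,-0.1,-0.99,0,0.09,0,20],[0.03,-0.1,-0.99,0,0.1,0,20],[0.03,-0.1,-0.99,0,0.09,0,20],[0.04,-0.1,-0.99,0,0.1,0,20],[0.05,-0.1,-0.99,0,0.09,0,20]]
[[0.03,-0.07,-0.66,0,0.06,0,20],[0.04,-0.06,-0.66,0,0.07,0,20],[0.04,-0.07,-0.67,0,0.06,0,20]]
```

>>> play_rows(
  rows=[
    [0,-0.6,0,0,0.2,0,20],
    [0,-0.8,0,0,0.2,0,20],
    [0,-0.8,0,0,0.2,0,20],
    [0,-0.8,0,0,0.2,0,20],
    [0.02,-0.2,-0.9,0,0.1,0,20],
  ],
)

```text
time: 10.1
position: [0.5111, 0.3674, 0.1915]
tcp_rot: [[0.994, -0.016, 0.11], [-0.11, -0.005, 0.994], [-0.016, -1.0, -0.007]]
wrist_force: [2.0, -1.6, -0.9]
opening: 0.0594
```

>>> play_rows(
  rows=[
    [0.02,-0.15,-0.99,0,0.1,-0.03,20],
    [0.03,-0.15,-0.98,0,0.1,-0.03,20],
    [0.03,-0.15,-0.98,0,0.1,-0.03,20],
    [0.04,-0.15,-0.98,0,0.1,-0.03,20],
    [0.05,-0.15,-0.9,0,0.1,-0.03,20],
  ],
)

```text
time: 10.6
position: [0.4883, 0.1226, 0.2308]
tcp_rot: [[0.99, -0.005, 0.14], [-0.14, -0.007, 0.99], [-0.004, -1.0, -0.007]]
wrist_force: [-0.1, -1.3, -2.2]
opening: 0.0596
```

Run:
```python
from h import *
plan([(.482,.0138,.19,81)],20)
```

```text
now 10.6 [0.4883 0.1226 0.2308] psi 82.0 q6 -1.29 op 0.0596
[[0.06,0.28,-0.72,0.03,0.08,-0.02,20],[0.07,0.27,-0.72,0.04,0.08,-0.02,20],[0.06,0.28,-0.73,0.03,0.08,-0.01,20]]
```

>>> play_rows(
  rows=[
    [0.06,0.2,-0.72,0.03,0.08,-0.02,20],
    [0.07,0.2,-0.72,0.03,0.08,-0.02,20],
    [0.06,0.2,-0.5,0.03,0.08,0,20],
    [0,0,0,0,0,0,20],
  ],
)

```text
time: 11.0
position: [0.4816, 0.0165, 0.2011]
tcp_rot: [[0.986, 0.002, 0.164], [-0.164, -0.002, 0.986], [0.002, -1.0, -0.002]]
wrist_force: [-0.8, 0.6, -2.1]
opening: 0.0593
```

Run:
```python
from h import *
plan([(.482,.0138,.15,81)],20)
```

```text
now 11.0 [0.4816 0.0165 0.2011] psi 80.5 q6 -1.49 op 0.0593
[[0.01,0.51,-0.02,0.02,-0.06,0.01,20],[0.01,0.51,-0.03,0.01,-0.06,0.02,20]]
```

>>> play_rows(
  rows=[
    [0.02,0.5,-0.03,0.02,-0.06,0.02,20],
    [0.02,0.5,-0.03,0.02,-0.06,0.02,20],
    [0,0.2,0,0,0,0,20],
    [0,0.1,0,0,0,0,20],
  ],
)

```text
time: 11.4
position: [0.4837, 0.0139, 0.1352]
tcp_rot: [[0.988, 0.002, 0.157], [-0.157, 0.003, 0.988], [0.001, -1.0, 0.003]]
wrist_force: [0.9, 0.6, -1.5]
opening: 0.0594
```

Run:
```python
from h import *
plan([(.482,.0140,.118,81)],20)
```

```text
now 11.4 [0.4837 0.0139 0.1352] psi 80.9 q6 -1.5 op 0.0594
[[-0.03,0.34,0,-0.04,-0.01,0.02,20]]
```

>>> play_rows(
  rows=[
    [-0.03,0.2,0,-0.04,0,0.02,20],
    [0,0.14,0,0,0,0,20],
    [0,0.06,0,0,0,0,20],
    [0,0.02,0,0,0,0,20],
  ],
)

```text
time: 11.8
position: [0.4831, 0.0155, 0.1194]
tcp_rot: [[0.988, 0.003, 0.155], [-0.155, -0.001, 0.988], [0.003, -1.0, -0.0]]
wrist_force: [-2.0, -1.2, -1.2]
opening: 0.0593
```

Run:
```python
from h import *
plan([(.482,.0140,.118,81)],20)
```

```text
now 11.8 [0.4831 0.0155 0.1194] psi 81.1 q6 -1.5 op 0.0593
[[-0.02,0.03,-0.03,0.01,0.02,0.04,20]]
```

>>> play_rows(
  rows=[
    [-0.01,0.05,-0.02,0,0,0.03,20],
    [0,0,0,0,0,0,100],
    [0,0,0,0,0,0,100],
    [0,-0.1,0,0,0,0,100],
    [0,-0.5,0,0,0,0,100],
  ],
)

```text
time: 12.3
position: [0.4823, 0.0156, 0.1472]
tcp_rot: [[0.988, 0.001, 0.154], [-0.154, 0.0, 0.988], [0.001, -1.0, 0.001]]
wrist_force: [0.7, 0.2, 0.2]
opening: 0.0853
```

>>> play_rows(
  rows=[
    [0,-0.9,0,0,0,0,100],
    [0,-0.9,0,0,0,0,100],
    [0,-0.3,0,0,0,0,100],
  ],
)

```text
time: 12.6
position: [0.482, 0.0156, 0.2559]
tcp_rot: [[0.988, -0.0, 0.154], [-0.154, 0.001, 0.988], [-0.0, -1.0, 0.0]]
wrist_force: [-0.6, -0.1, 0.1]
opening: 0.0854
```

Run:
```python
from h import *
plan([(.52,-.25,.25,60),(.5647,-.3879,.08,36)],100)
c=cam('scene');cv2.imwrite('pics/p4s.png',cv2.resize(c['img'][120:270,180:380],None,fx=4,fy=4,interpolation=cv2.INTER_CUBIC)[:,:,::-1])
```

```text
now 12.6 [0.482  0.0156 0.2559] psi 81.1 q6 -1.5 op 0.0854
[[0.26,0.02,-0.86,0,0.88,0,100],[0.31,0.02,-0.84,0,0.88,0,100],[0.37,0.02,-0.81,0,0.88,0,100],[0.41,0.02,-0.79,0,0.88,0,100],[0.46,0.02,-0.77,0,0.88,0,100]]
[[0.51,0.01,-0.73,0,0.88,-0.01,100],[0.31,0.49,-0.28,0,0.86,0,100],[0.32,0.49,-0.26,0,0.86,0,100],[0.34,0.48,-0.24,0,0.86,0,100],[0.35,0.49,-0.22,0,0.86,0,100]]
[[0.37,0.48,-0.2,0,0.85,0,100],[0.37,0.49,-0.17,0,0.86,0,100],[0.39,0.48,-0.15,0,0.85,0,100]]
```

View pics/p4s.png

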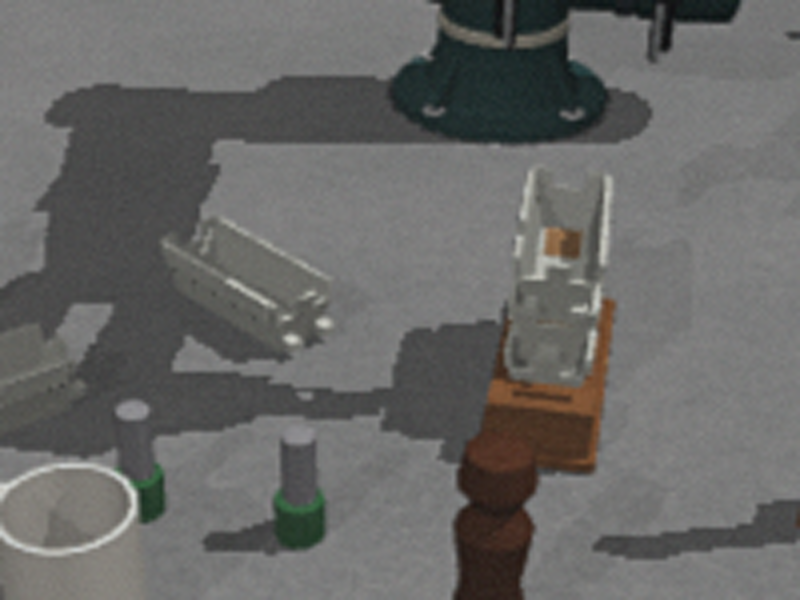

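>>> play_rows(
  rows=[
    [0.26,0.02,-0.86,0,0.88,0,100],
    [0.31,0.02,-0.84,0,0.88,0,100],
    [0.37,0.02,-0.81,0,0.88,0,100],
    [0.41,0.02,-0.79,0,0.88,0,100],
    [0.46,0.02,-0.77,0,0.88,0,100],
  ],
)

```text
time: 13.15
position: [0.5161, -0.2067, 0.2517]
tcp_rot: [[0.896, 0.007, 0.444], [-0.444, 0.003, 0.896], [0.005, -1.0, 0.006]]
wrist_force: [0.5, -0.3, 0.5]
opening: 0.0853
```

>>> play_rows(
  rows=[
    [0.51,0.01,-0.73,0,0.88,0,100],
    [0.31,0.4,-0.28,0,0.86,0,100],
    [0.32,0.4,-0.26,0,0.86,0,100],
    [0.34,0.4,-0.24,0,0.86,0,100],
    [0.35,0.4,-0.22,0,0.86,0,100],
  ],
)

```text
time: 13.65
position: [0.5483, -0.3404, 0.166]
tcp_rot: [[0.71, 0.009, 0.704], [-0.704, 0.001, 0.71], [0.005, -1.0, 0.007]]
wrist_force: [1.3, 1.4, 0.1]
opening: 0.0854
```

Run:
```python
from h import *
plan([(.5647,-.3879,.085,36)],100)
```

```text
now 13.65 [ 0.5483 -0.3404  0.166 ] psi 45.2 q6 -1.44 op 0.0854
[[0.3,0.54,-0.15,-0.03,0.77,0.02,100],[0.31,0.54,-0.13,-0.04,0.77,0.02,100],[0.31,0.54,-0.12,-0.03,0.76,0.03,100]]
```

>>> play_rows(
  rows=[
    [0.3,0.5,-0.15,-0.03,0.77,0.02,100],
    [0.31,0.5,-0.13,-0.04,0.77,0.02,100],
    [0.25,0.5,-0.12,-0.03,0.7,0.03,100],
    [0,0.05,0,0,0,0.02,100],
  ],
)

```text
time: 14.05
position: [0.5599, -0.3882, 0.0757]
tcp_rot: [[0.583, -0.011, 0.812], [-0.812, 0.008, 0.583], [-0.013, -1.0, -0.004]]
wrist_force: [0.7, 0.8, -0.8]
opening: 0.0854
```

Run:
```python
from h import *
plan([(.5647,-.3879,.037,36)],100)
c=cam('top');cv2.imwrite('pics/p5.png',cv2.resize(c['img'][130:300,290:460],None,fx=4,fy=4,interpolation=cv2.INTER_CUBIC)[:,:,::-1])
```

```text
now 14.05 [ 0.5599 -0.3882  0.0757] psi 35.7 q6 -1.31 op 0.0854
[[0.06,0.77,0.08,0.05,-0.08,-0.18,100]]
```

View pics/p5.png

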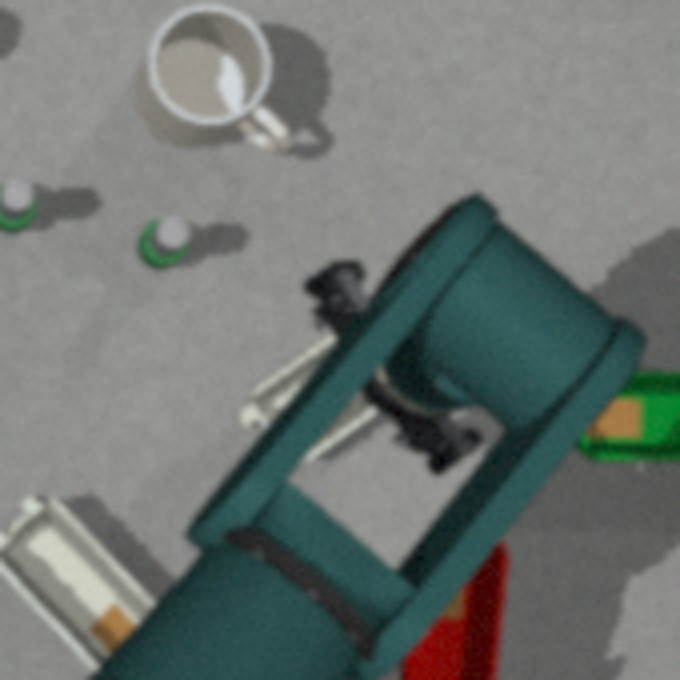

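>>> play_rows(
  rows=[
    [0.05,0.35,0.06,0.04,0,-0.15,100],
    [0,0.4,0,0,0,0,100],
    [0,0.05,0,0,0,0,100],
  ],
)

```text
time: 14.4
position: [0.566, -0.3873, 0.0401]
tcp_rot: [[0.587, 0.004, 0.81], [-0.81, -0.001, 0.587], [0.004, -1.0, 0.003]]
wrist_force: [-0.6, -0.1, -0.8]
opening: 0.0854
```

Run:
```python
from h import *
plan([(.5647,-.3879,.036,36)],100)
```

```text
now 14.4 [ 0.566  -0.3873  0.0401] psi 35.9 q6 -1.31 op 0.0854
[[0,0.08,-0.03,-0.04,-0.02,0.05,100]]
```

>>> play_rows(
  rows=[
    [-0.02,0.1,-0.03,-0.04,0,0.07,100],
    [-0.02,0.04,0,-0.02,0,0.02,20],
    [-0.02,0.04,0,-0.02,0,0.03,20],
    [0,0.03,0,0,0,0.02,20],
    [0,0.03,0,0,0,0.02,20],
  ],
)

```text
time: 14.9
position: [0.5651, -0.3858, 0.0357]
tcp_rot: [[0.589, -0.001, 0.808], [-0.808, -0.001, 0.589], [-0.0, -1.0, -0.001]]
wrist_force: [-3.7, 2.4, 4.7]
opening: 0.0593
```

Run:
```python
from h import *
plan([(.5647,-.3879,.23,36)],20)
```

```text
now 14.9 [ 0.5651 -0.3858  0.0357] psi 36.1 q6 -1.31 op 0.0593
[[0.01,-0.97,-0.01,0,0.01,0,20],[0.01,-0.97,-0.01,0.01,0,0,20],[0,-0.97,-0.01,0,0.01,0,20],[0.01,-0.98,0,0.01,0,0,20]]
```

>>> play_rows(
  rows=[
    [0,-0.6,0,0,0,0,20],
    [0,-0.97,0,0,0,0,20],
    [0,-0.97,0,0,0,0,20],
    [0,-0.97,0,0,0,0,20],
    [0,-0.5,0,0,0,0,20],
  ],
)

```text
time: 15.4
position: [0.5628, -0.3837, 0.2315]
tcp_rot: [[0.589, -0.016, 0.808], [-0.808, 0.012, 0.589], [-0.019, -1.0, -0.006]]
wrist_force: [0.4, -0.2, 0.1]
opening: 0.0593
```

Run:
```python
from h import *
plan([(.481,.0145,.235,81)],20)
```

```text
now 15.4 [ 0.5628 -0.3837  0.2315] psi 36.1 q6 -1.31 op 0.0593
[[-0.62,0,0.28,0,-0.94,-0.02,20],[-0.6,0,0.32,0,-0.93,-0.02,20],[-0.57,0,0.36,0,-0.94,-0.02,20],[-0.55,0,0.4,0,-0.93,-0.03,20],[-0.52,0,0.43,0,-0.94,-0.02,20]]
[[-0.49,0,0.46,0,-0.93,-0.02,20],[-0.46,0,0.5,-0.01,-0.94,-0.03,20],[-0.43,0,0.52,0,-0.93,-0.02,20],[-0.4,0,0.55,-0.01,-0.94,-0.03,20],[-0.36,0,0.58,0,-0.93,-0.02,20]]
[[-0.32,0,0.6,-0.01,-0.94,-0.03,20],[-0.28,-0.01,0.61,0,-0.93,-0.02,20]]
```

>>> play_rows(
  rows=[
    [-0.62,-0.02,0.28,0,-0.94,-0.02,20],
    [-0.6,-0.02,0.32,0,-0.93,-0.02,20],
    [-0.57,-0.02,0.36,0,-0.94,-0.02,20],
    [-0.55,-0.02,0.4,0,-0.93,-0.03,20],
    [-0.52,-0.02,0.43,0,-0.94,-0.02,20],
  ],
)

```text
time: 15.9
position: [0.5297, -0.2194, 0.2424]
tcp_rot: [[0.82, 0.001, 0.572], [-0.572, -0.002, 0.82], [0.003, -1.0, -0.001]]
wrist_force: [0.5, 0.6, -2.5]
opening: 0.0591
```

>>> play_rows(
  rows=[
    [-0.49,-0.02,0.46,0,-0.93,-0.02,20],
    [-0.46,-0.02,0.5,0,-0.94,-0.03,20],
    [-0.43,-0.02,0.52,0,-0.93,-0.02,20],
    [-0.4,-0.02,0.55,0,-0.94,-0.03,20],
    [-0.36,-0.02,0.58,0,-0.93,-0.02,20],
  ],
)

```text
time: 16.4
position: [0.4911, -0.0471, 0.2447]
tcp_rot: [[0.964, 0.01, 0.267], [-0.267, -0.005, 0.964], [0.01, -1.0, -0.002]]
wrist_force: [0.3, -0.2, -1.9]
opening: 0.0593
```

Run:
```python
from h import *
plan([(.481,.0145,.21,81)],20)
```

```text
now 16.4 [ 0.4911 -0.0471  0.2447] psi 74.5 q6 -1.51 op 0.0593
[[-0.27,0.34,0.57,0.02,-0.81,0.07,20],[-0.23,0.35,0.58,0.02,-0.8,0.08,20]]
```

>>> play_rows(
  rows=[
    [-0.27,0.34,0.57,0.02,-0.81,0.07,20],
    [-0.23,0.3,0.45,0.02,-0.75,0.08,20],
    [0,0.1,0,0,0,0,20],
  ],
)

```text
time: 16.7
position: [0.4783, 0.0141, 0.2076]
tcp_rot: [[0.989, 0.004, 0.15], [-0.15, 0.002, 0.989], [0.004, -1.0, 0.003]]
wrist_force: [0.1, -0.6, -2.8]
opening: 0.059
```

Run:
```python
from h import *
plan([(.481,.0145,.175,81)],20)
c=cam('scene');cv2.imwrite('pics/p6s.png',cv2.resize(c['img'][100:250,230:430],None,fx=4,fy=4,interpolation=cv2.INTER_CUBIC)[:,:,::-1])
```

```text
now 16.7 [0.4783 0.0141 0.2076] psi 81.4 q6 -1.51 op 0.059
[[0.05,0.65,0.02,-0.04,0.1,0.06,20]]
```

View pics/p6s.png

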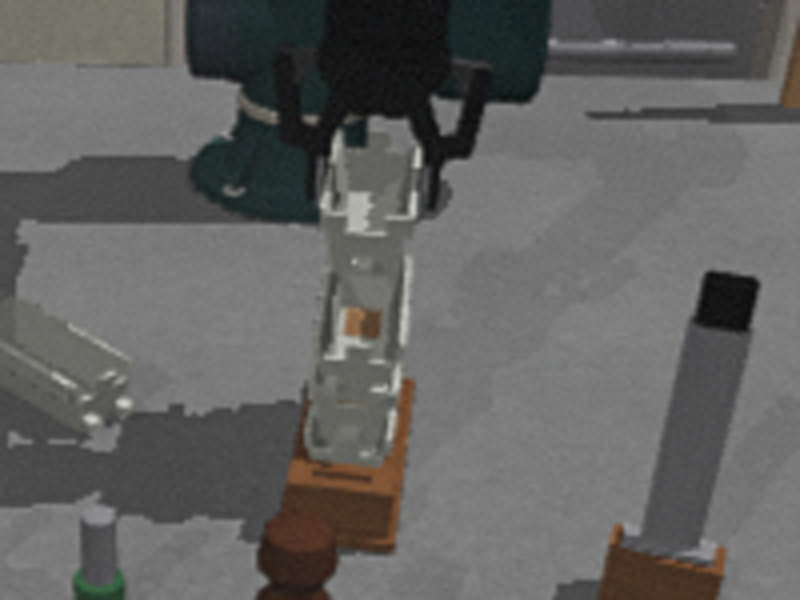

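>>> play_rows(
  rows=[
    [0.05,0.3,0.02,-0.03,0.1,0.04,20],
    [0,0.3,0,0,0,0,20],
    [0,0.08,0,0,0,0,20],
  ],
)

```text
time: 17.05
position: [0.4828, 0.0114, 0.1719]
tcp_rot: [[0.987, 0.004, 0.163], [-0.163, -0.003, 0.987], [0.004, -1.0, -0.002]]
wrist_force: [0.3, -1.3, -1.8]
opening: 0.0593
```

Run:
```python
from h import *
plan([(.481,.0145,.157,81)],20)
```

```text
now 17.05 [0.4828 0.0114 0.1719] psi 80.6 q6 -1.5 op 0.0593
[[-0.05,0.3,0.06,0.03,-0.09,0.06,20]]
```

>>> play_rows(
  rows=[
    [-0.05,0.12,0.07,0.03,-0.09,0.06,20],
    [0,0.12,0,0,0,0,20],
    [0,0.06,0,0,0,0,20],
  ],
)

```text
time: 17.35
position: [0.482, 0.0137, 0.1572]
tcp_rot: [[0.987, 0.001, 0.16], [-0.16, -0.0, 0.987], [0.001, -1.0, -0.0]]
wrist_force: [-5.6, 0.3, 14.3]
opening: 0.0592
```

Run:
```python
from h import *
plan([(.481,.0145,.157,81)],20)
```

```text
now 17.35 [0.482  0.0137 0.1572] psi 80.8 q6 -1.5 op 0.0592
[[-0.02,0,0.01,0,-0.05,0.01,20]]
```

>>> play_rows(
  rows=[
    [0,-0.02,0,0,0,0,20],
    [0,0,0,0,0,0,100],
    [0,0,0,0,0,0,100],
    [0,-0.1,0,0,0,0,100],
    [0,-0.5,0,0,0,0,100],
  ],
)

```text
time: 17.85
position: [0.4813, 0.0132, 0.1873]
tcp_rot: [[0.987, -0.002, 0.161], [-0.161, -0.0, 0.987], [-0.002, -1.0, -0.001]]
wrist_force: [0.4, -0.2, -0.5]
opening: 0.0854
```

>>> play_rows(
  rows=[
    [0,-0.9,0,0,0,0,100],
    [0,-0.9,0,0,0,0,100],
    [0,-0.3,0,0,0,0,100],
  ],
)

```text
time: 18.15
position: [0.481, 0.0133, 0.2969]
tcp_rot: [[0.987, -0.002, 0.161], [-0.161, -0.0, 0.987], [-0.002, -1.0, -0.001]]
wrist_force: [-0.2, -1.0, -0.1]
opening: 0.0852
```

Run:
```python
from h import *
plan([(.42,-.16,.30,18),(.4083,-.2151,.25,-45)],100)
c=cam('scene');cv2.imwrite('pics/p7s.png',cv2.resize(c['img'][120:270,230:430],None,fx=4,fy=4,interpolation=cv2.INTER_CUBIC)[:,:,::-1])
```

```text
now 18.15 [0.481  0.0133 0.2969] psi 80.7 q6 -1.5 op 0.0852
[[-0.04,0,-0.23,0,0.98,0,100],[-0.02,0,-0.23,0,0.98,0,100],[-0.01,0,-0.23,0,0.98,0,100],[0.01,0,-0.23,0,0.98,0,100],[0.02,0,-0.23,0,0.98,0,100]]
[[0.04,-0.01,-0.23,0,0.98,0,100],[0.05,0,-0.22,0,0.98,0,100],[0.07,-0.01,-0.22,0,0.98,0,100],[0.08,0,-0.21,0,0.98,0,100],[0.1,-0.01,-0.21,0,0.98,0,100]]
[[0.11,0,-0.2,0.01,0.98,0,100],[0.12,-0.01,-0.19,0,0.98,0,100],[0.14,0,-0.18,0.01,0.98,0,100],[0.15,-0.01,-0.18,0,0.98,-0.01,100],[0.16,0,-0.16,0.01,0.98,0,100]]
[[0.17,-0.01,-0.16,0,0.99,-0.01,100],[0.06,0.06,-0.03,0,0.98,0,100],[0.06,0.06,-0.03,0,0.98,0,100],[0.07,0.06,-0.03,0,0.98,0,100],[0.07,0.06,-0.02,0,0.99,0,100]]
[[0.07,0.06,-0.02,0,0.98,0,100],[0.07,0.06,-0.01,0,0.99,0,100],[0.07,0.06,-0.01,0,0.98,0,100],[0.07,0.06,0,0,0.99,0,100],[0.07,0.07,0,0,0.98,0,100]]
[[0.07,0.06,0.01,0,0.99,0,100],[0.07,0.07,0.01,0,0.98,0,100],[0.07,0.06,0.02,0,0.99,0,100],[0.07,0.07,0.02,0,0.98,0,100],[0.06,0.06,0.02,0,0.99,0,100]]
[[0.06,0.07,0.03,0,0.98,0,100],[0.06,0.06,0.03,0,0.99,0,100]]
```

View pics/p7s.png

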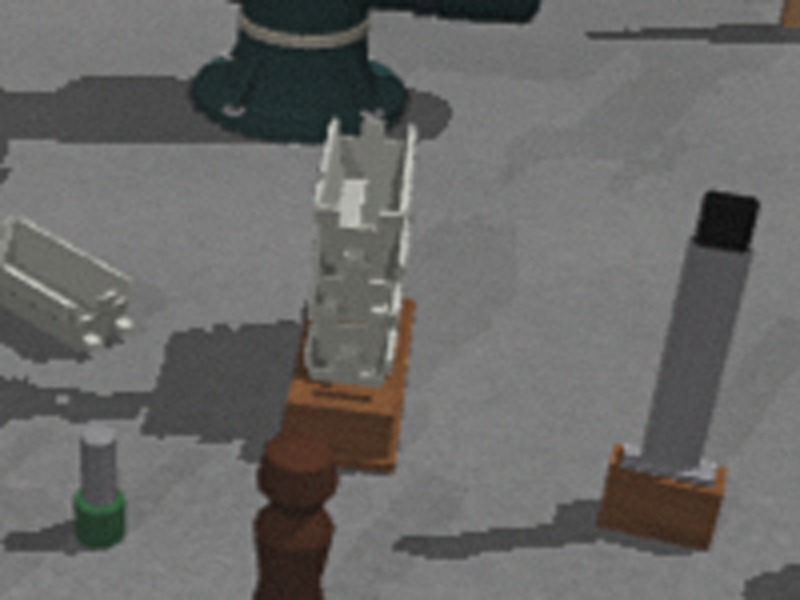

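>>> play_rows(
  rows=[
    [-0.04,0,-0.23,0,1,0,100],
    [-0.02,0,-0.23,0,1,0,100],
    [-0.01,0,-0.23,0,1,0,100],
    [0.01,0,-0.23,0,1,0,100],
    [0.02,0,-0.23,0,1,0,100],
  ],
)

```text
time: 18.7
position: [0.4622, -0.0417, 0.2979]
tcp_rot: [[0.867, 0.002, 0.498], [-0.498, -0.0, 0.867], [0.002, -1.0, 0.001]]
wrist_force: [-0.9, -0.5, -0.2]
opening: 0.0854
```

>>> play_rows(
  rows=[
    [0.04,0,-0.23,0,1,0,100],
    [0.05,0,-0.22,0,1,0,100],
    [0.07,0,-0.22,0,1,0,100],
    [0.08,0,-0.21,0,1,0,100],
    [0.1,0,-0.21,0,1,0,100],
  ],
)

```text
time: 19.2
position: [0.4397, -0.0971, 0.2934]
tcp_rot: [[0.634, -0.003, 0.774], [-0.774, 0.001, 0.634], [-0.003, -1.0, -0.002]]
wrist_force: [0.0, -0.4, 0.8]
opening: 0.0851
```

>>> play_rows(
  rows=[
    [0.11,0,-0.2,0,1,0,100],
    [0.12,0,-0.19,0,1,0,100],
    [0.14,0,-0.18,0,1,0,100],
    [0.15,0,-0.18,0,1,0,100],
    [0.16,0,-0.16,0,1,0,100],
  ],
)

```text
time: 19.7
position: [0.4158, -0.1516, 0.2889]
tcp_rot: [[0.317, -0.009, 0.949], [-0.949, 0.004, 0.317], [-0.006, -1.0, -0.007]]
wrist_force: [-0.5, 0.8, -0.4]
opening: 0.0856
```

Run:
```python
from h import *
plan([(.4083,-.2151,.10,-45)],100)
```

```text
now 19.7 [ 0.4158 -0.1516  0.2889] psi 18.5 q6 -0.8 op 0.0856
[[0.07,0.24,-0.03,0.01,0.99,0,100],[0.08,0.24,-0.03,0.01,0.99,0,100],[0.08,0.24,-0.02,0.01,0.99,0,100],[0.08,0.23,-0.02,0.01,0.99,0,100],[0.08,0.24,-0.01,0.01,0.99,0,100]]
[[0.08,0.23,-0.01,0.01,0.99,0,100],[0.08,0.24,0,0.01,0.99,0,100],[0.08,0.23,0,0.01,0.99,0,100],[0.08,0.24,0.01,0.01,0.99,0,100],[0.08,0.23,0.02,0.01,0.99,0,100]]
[[0.08,0.24,0.02,0.01,0.99,0,100],[0.08,0.23,0.03,0.01,0.99,-0.01,100],[0.07,0.24,0.03,0.01,1.0,0,100],[0.07,0.23,0.04,0.01,0.99,-0.01,100],[0.07,0.24,0.04,0.01,1.0,0,100]]
[[0.06,0.23,0.04,0,0.99,-0.01,100]]
```

>>> play_rows(
  rows=[
    [0.07,0.22,-0.03,0,1,0,100],
    [0.08,0.22,-0.03,0,1,0,100],
    [0.08,0.22,-0.02,0,1,0,100],
    [0.08,0.22,-0.02,0,1,0,100],
    [0.08,0.22,-0.01,0,1,0,100],
  ],
)

```text
time: 20.2
position: [0.4122, -0.1733, 0.23]
tcp_rot: [[-0.044, -0.009, 0.999], [-0.999, 0.004, -0.044], [-0.003, -1.0, -0.01]]
wrist_force: [-0.3, -1.1, 0.1]
opening: 0.0856
```

>>> play_rows(
  rows=[
    [0.08,0.22,-0.01,0,1,0,100],
    [0.08,0.22,0,0,1,0,100],
    [0.08,0.22,0,0,1,0,100],
    [0.08,0.22,0.01,0,1,0,100],
    [0.08,0.22,0.02,0,1,0,100],
  ],
)

```text
time: 20.7
position: [0.4067, -0.1927, 0.1682]
tcp_rot: [[-0.397, -0.014, 0.918], [-0.918, 0.007, -0.397], [-0.0, -1.0, -0.016]]
wrist_force: [0.2, -0.5, 0.4]
opening: 0.0851
```

>>> play_rows(
  rows=[
    [0.08,0.22,0.02,0,1,0,100],
    [0.08,0.22,0.03,0,1,0,100],
    [0.07,0.22,0.03,0,1,0,100],
    [0.07,0.22,0.04,0,1,0,100],
    [0.07,0.22,0.04,0,1,0,100],
  ],
)

```text
time: 21.2
position: [0.4005, -0.2117, 0.1066]
tcp_rot: [[-0.698, -0.019, 0.716], [-0.716, 0.01, -0.698], [0.006, -1.0, -0.02]]
wrist_force: [-0.3, -0.3, 0.5]
opening: 0.0856
```

Run:
```python
from h import *
plan([(.4083,-.2151,.08,-45)],100)
c=cam('top');cv2.imwrite('pics/p8.png',cv2.resize(c['img'][200:350,240:400],None,fx=4,fy=4,interpolation=cv2.INTER_CUBIC)[:,:,::-1])
```

```text
now 21.2 [ 0.4005 -0.2117  0.1066] psi -44.3 q6 0.16 op 0.0856
[[-0.06,0.53,0.17,0.29,0.19,0.09,100]]
```

View pics/p8.png

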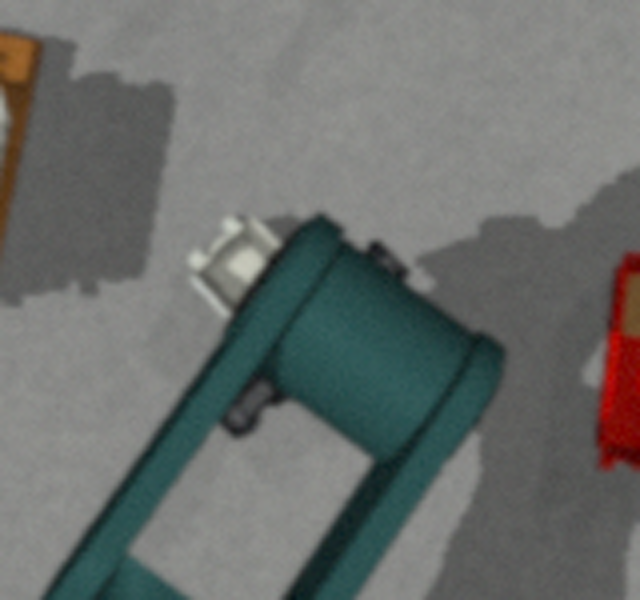

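>>> play_rows(
  rows=[
    [-0.06,0.45,0.17,0.29,0.19,0.09,100],
    [0,0.4,0,0,0,0,100],
    [0,0.1,0,0,0,0,100],
  ],
)

```text
time: 21.55
position: [0.4066, -0.2148, 0.0548]
tcp_rot: [[-0.707, -0.003, 0.707], [-0.707, 0.002, -0.707], [0.001, -1.0, -0.004]]
wrist_force: [0.2, 0.3, 0.0]
opening: 0.0854
```

Run:
```python
from h import *
plan([(.4083,-.2151,.036,-45)],100)
```

```text
now 21.55 [ 0.4066 -0.2148  0.0548] psi -45.0 q6 0.18 op 0.0854
[[-0.02,0.38,0.03,0.05,0,0.02,100]]
```

>>> play_rows(
  rows=[
    [-0.02,0.2,0.03,0.05,0,0,100],
    [0,0.18,0,0,0,0,100],
    [0,0.02,0,0,0,0,20],
    [0,0.02,0,0,0,0,20],
  ],
)

```text
time: 21.95
position: [0.4086, -0.2149, 0.0332]
tcp_rot: [[-0.706, -0.001, 0.708], [-0.708, -0.001, -0.706], [0.001, -1.0, -0.0]]
wrist_force: [-2.4, 0.7, 33.8]
opening: 0.0594
```

>>> play_rows(
  rows=[
    [0,0.02,0,0,0,0,20],
    [0,0.02,0,0,0,0,20],
  ],
)

```text
time: 22.15
position: [0.4088, -0.215, 0.0333]
tcp_rot: [[-0.706, -0.001, 0.709], [-0.709, -0.001, -0.706], [0.001, -1.0, -0.0]]
wrist_force: [-3.0, 2.1, 5.5]
opening: 0.0594
```

Run:
```python
from h import *
plan([(.4083,-.2151,.28,-45)],20)
```

```text
now 22.15 [ 0.4088 -0.215   0.0333] psi -44.9 q6 0.18 op 0.0594
[[0,-0.99,0,0,0.01,0,20],[0,-0.99,0,0,0,0,20],[0,-0.98,0,0,0.01,0.01,20],[0.01,-0.99,0,0,0,0,20],[0,-0.98,-0.01,0,0.01,0.01,20]]
```

>>> play_rows(
  rows=[
    [0,-0.6,0,0,0,0,20],
    [0,-1,0,0,0,0,20],
    [0,-1,0,0,0,0,20],
    [0,-1,0,0,0,0,20],
    [0,-0.9,0,0,0,0,20],
  ],
)

```text
time: 22.65
position: [0.4053, -0.2122, 0.2555]
tcp_rot: [[-0.705, -0.017, 0.709], [-0.709, 0.01, -0.705], [0.005, -1.0, -0.019]]
wrist_force: [0.7, -0.8, -1.8]
opening: 0.0595
```

Run:
```python
from h import *
plan([(.482,.0142,.28,-99)],20)
```

```text
now 22.65 [ 0.4053 -0.2122  0.2555] psi -44.9 q6 0.18 op 0.0595
[[-0.31,-0.03,-0.15,0.02,0.97,0.01,20],[-0.3,-0.03,-0.17,0.02,0.97,0.01,20],[-0.28,-0.03,-0.19,0.02,0.97,0.01,20],[-0.27,-0.03,-0.21,0.01,0.97,0.01,20],[-0.25,-0.04,-0.23,0.01,0.97,0.01,20]]
[[-0.24,-0.03,-0.24,0.02,0.96,0.02,20],[-0.22,-0.04,-0.26,0.01,0.97,0.01,20],[-0.2,-0.03,-0.27,0.02,0.96,0.02,20],[-0.19,-0.04,-0.29,0.01,0.97,0.01,20],[-0.17,-0.03,-0.3,0.02,0.96,0.02,20]]
[[-0.14,-0.04,-0.31,0.01,0.97,0.01,20],[-0.12,-0.03,-0.32,0.02,0.96,0.02,20],[-0.1,-0.04,-0.33,0.01,0.97,0.01,20],[-0.09,-0.03,-0.33,0.02,0.96,0.02,20]]
```

>>> play_rows(
  rows=[
    [-0.31,-0.1,-0.15,0.02,0.97,0,20],
    [-0.3,-0.1,-0.17,0.02,0.97,0,20],
    [-0.28,-0.1,-0.19,0.02,0.97,0,20],
    [-0.27,-0.1,-0.21,0.02,0.97,0,20],
    [-0.25,-0.1,-0.23,0.02,0.97,0,20],
  ],
)

```text
time: 23.15
position: [0.437, -0.1329, 0.2915]
tcp_rot: [[-0.908, 0.006, 0.418], [-0.418, -0.008, -0.908], [-0.002, -1.0, 0.01]]
wrist_force: [0.8, 0.2, -2.4]
opening: 0.0597
```

>>> play_rows(
  rows=[
    [-0.24,-0.08,-0.24,0.02,0.96,0,20],
    [-0.22,-0.08,-0.26,0.02,0.97,0,20],
    [-0.2,-0.08,-0.27,0.02,0.96,0,20],
    [-0.19,-0.08,-0.29,0.02,0.97,0,20],
    [-0.17,-0.08,-0.3,0.02,0.96,0,20],
  ],
)

```text
time: 23.65
position: [0.4674, -0.0492, 0.3107]
tcp_rot: [[-0.997, 0.01, 0.08], [-0.08, -0.016, -0.997], [-0.009, -1.0, 0.016]]
wrist_force: [0.6, -0.5, -2.2]
opening: 0.0593
```

Run:
```python
from h import *
plan([(.482,.0142,.27,-99)],20)
```

```text
now 23.65 [ 0.4674 -0.0492  0.3107] psi -85.4 q6 1.27 op 0.0593
[[-0.1,0.2,-0.31,-0.05,0.85,-0.04,20],[-0.08,0.2,-0.32,-0.06,0.85,-0.04,20],[-0.06,0.2,-0.32,-0.05,0.85,-0.04,20],[-0.03,0.2,-0.33,-0.06,0.85,-0.03,20]]
```

>>> play_rows(
  rows=[
    [-0.1,0.2,-0.31,-0.05,0.85,-0.04,20],
    [-0.08,0.2,-0.32,-0.05,0.85,-0.04,20],
    [-0.06,0.2,-0.32,-0.05,0.85,-0.04,20],
    [-0.03,0.2,-0.28,-0.05,0.8,-0.03,20],
    [0,0,0,0,0,0,20],
  ],
)

```text
time: 24.15
position: [0.4834, 0.0162, 0.2688]
tcp_rot: [[-0.987, 0.004, -0.159], [0.159, -0.001, -0.987], [-0.004, -1.0, 0.0]]
wrist_force: [-0.1, 0.1, -1.9]
opening: 0.0596
```

Run:
```python
from h import *
plan([(.482,.0142,.21,-99)],20)
c=cam('scene');cv2.imwrite('pics/p9s.png',cv2.resize(c['img'][80:230,230:430],None,fx=4,fy=4,interpolation=cv2.INTER_CUBIC)[:,:,::-1])
```

```text
now 24.15 [0.4834 0.0162 0.2688] psi -99.2 q6 1.65 op 0.0596
[[0.01,0.59,0.02,0,-0.02,-0.03,20],[0.02,0.59,0.02,-0.01,-0.02,-0.02,20]]
```

View pics/p9s.png

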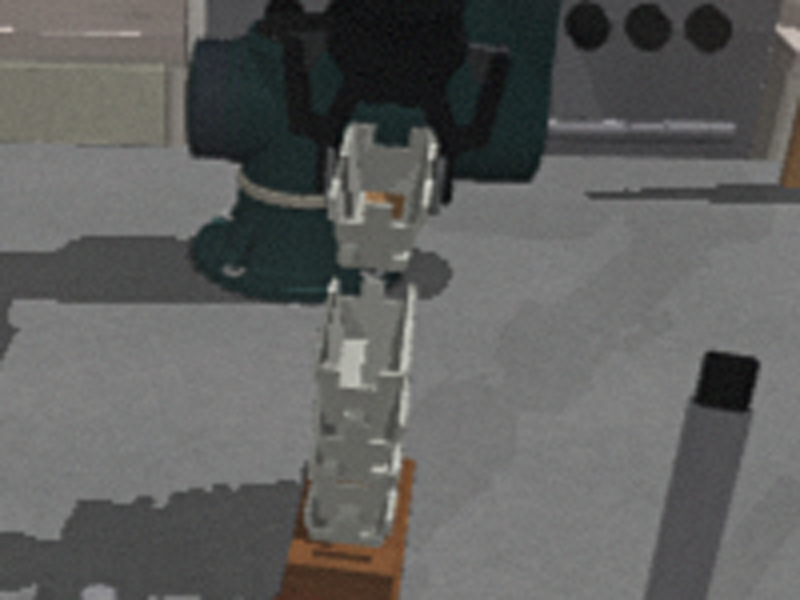

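Correct way round (two lugs toward the slot). Descend.

>>> play_rows(
  rows=[
    [0.02,0.5,0.02,0,0,-0.03,20],
    [0.02,0.5,0.02,0,0,-0.02,20],
    [0,0.15,0,0,0,0,20],
  ],
)

```text
time: 24.5
position: [0.4835, 0.0114, 0.2149]
tcp_rot: [[-0.988, 0.01, -0.157], [0.157, -0.004, -0.988], [-0.011, -1.0, 0.003]]
wrist_force: [-1.0, 0.0, -2.5]
opening: 0.0594
```

Run:
```python
from h import *
plan([(.482,.0142,.192,-99)],20)
```

```text
now 24.5 [0.4835 0.0114 0.2149] psi -99.0 q6 1.64 op 0.0594
[[0.04,0.46,-0.05,-0.04,0,-0.15,20]]
```

>>> play_rows(
  rows=[
    [0.03,0.2,-0.05,-0.04,0,-0.15,20],
    [0,0.15,0,0,0,0,20],
    [0,0.04,0,0,0,0,20],
  ],
)

```text
time: 24.8
position: [0.4831, 0.0128, 0.1959]
tcp_rot: [[-0.988, 0.002, -0.157], [0.157, -0.0, -0.988], [-0.002, -1.0, 0.0]]
wrist_force: [-0.4, 0.2, -2.1]
opening: 0.0595
```

Run:
```python
from h import *
plan([(.482,.0142,.192,-99)],20)
```

```text
now 24.8 [0.4831 0.0128 0.1959] psi -99.0 q6 1.64 op 0.0595
[[0.03,0.08,-0.02,0,-0.01,-0.03,20]]
```

>>> play_rows(
  rows=[
    [0.02,0.06,-0.02,0,0,-0.02,20],
    [0,0.04,0,0,0,0,20],
  ],
)

```text
time: 25.0
position: [0.483, 0.0138, 0.1926]
tcp_rot: [[-0.988, 0.003, -0.157], [0.157, -0.0, -0.988], [-0.003, -1.0, -0.0]]
wrist_force: [-3.0, 0.1, 4.6]
opening: 0.0595
```

>>> play_rows(
  rows=[
    [0,0,0,0,0,0,100],
    [0,0,0,0,0,0,100],
    [0,-0.1,0,0,0,0,100],
    [0,-0.5,0,0,0,0,100],
    [0,-0.9,0,0,0,0,100],
  ],
)

```text
time: 25.5
position: [0.4808, 0.0142, 0.2654]
tcp_rot: [[-0.988, -0.006, -0.157], [0.157, 0.0, -0.988], [0.006, -1.0, 0.001]]
wrist_force: [1.3, 0.1, 0.9]
opening: 0.0854
```

>>> play_rows(
  rows=[
    [0,-0.9,0,0,0,0,100],
    [0,-0.3,0,0,0,0,100],
  ],
)

```text
time: 25.7
position: [0.4819, 0.0141, 0.3329]
tcp_rot: [[-0.988, 0.003, -0.156], [0.156, -0.001, -0.988], [-0.003, -1.0, 0.0]]
wrist_force: [-0.4, -0.2, -0.9]
opening: 0.0853
```

Run:
```python
from h import *
c=cam('scene');cv2.imwrite('pics/q1s.png',cv2.resize(c['img'][120:320,180:400],None,fx=3.5,fy=3.,interpolation=cv2.INTER_CUBIC)[:,:,::-1])
c=cam('top');cv2.imwrite('pics/q1.png',c['img'][:,:,::-1])
```

```text
(no output)
```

View pics/q1s.png

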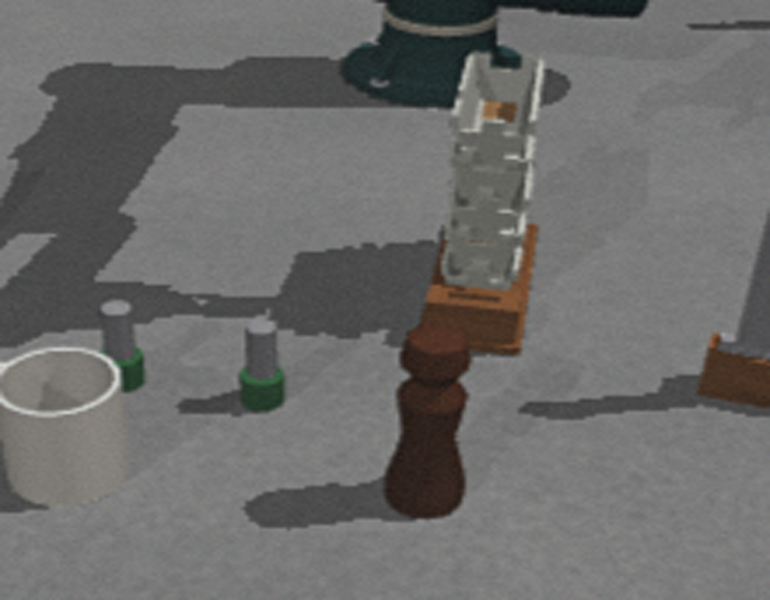

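View pics/q1.png

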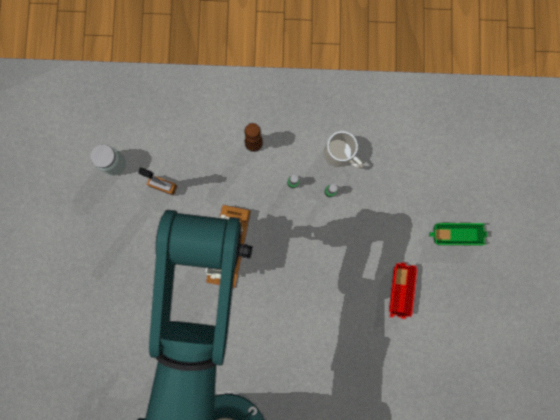

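Run:
```python
from h import *
c=cam('top');im=c['img']
p=cv2.resize(im[160:210,270:350],None,fx=9,fy=9,interpolation=cv2.INTER_CUBIC);
for g in range(0,80,10): cv2.line(p,(g*9,0),(g*9,450),(90,90,160),1)
for g in range(0,50,10): cv2.line(p,(0,g*9),(720,g*9),(90,90,160),1)
cv2.imwrite('pics/q2.png',p[:,:,::-1])
p=cv2.resize(im[155:205,130:190],None,fx=10,fy=10,interpolation=cv2.INTER_CUBIC);
for g in range(0,60,10): cv2.line(p,(g*10,0),(g*10,500),(90,90,160),1)
for g in range(0,50,10): cv2.line(p,(0,g*10),(600,g*10),(90,90,160),1)
cv2.imwrite('pics/q3.png',p[:,:,::-1])
s=cam('scene');p=cv2.resize(s['img'][200:270,190:280],None,fx=8,fy=8,interpolation=cv2.INTER_CUBIC);cv2.imwrite('pics/q2s.png',p[:,:,::-1])
p=cv2.resize(s['img'][160:265,370:430],None,fx=5,fy=5,interpolation=cv2.INTER_CUBIC);cv2.imwrite('pics/q3s.png',p[:,:,::-1])
```

```text
(no output)
```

View pics/q2.png

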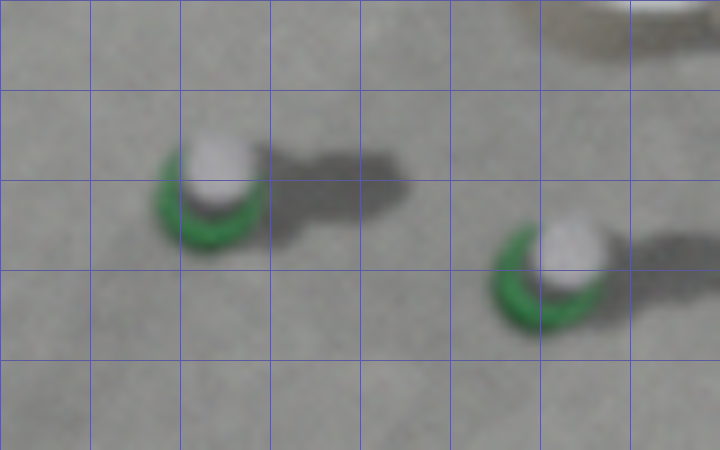

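View pics/q3.png

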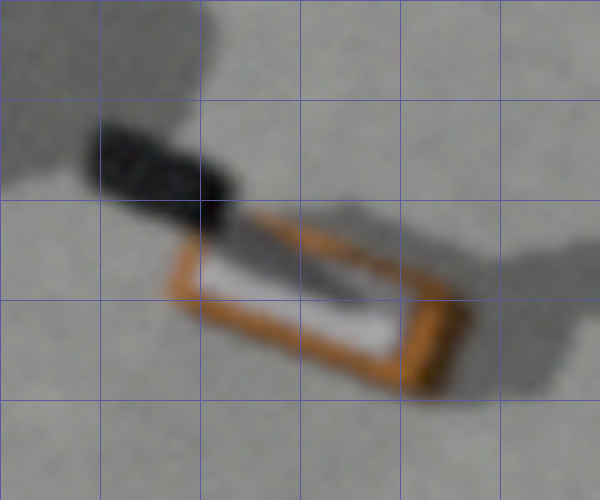

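View pics/q2s.png

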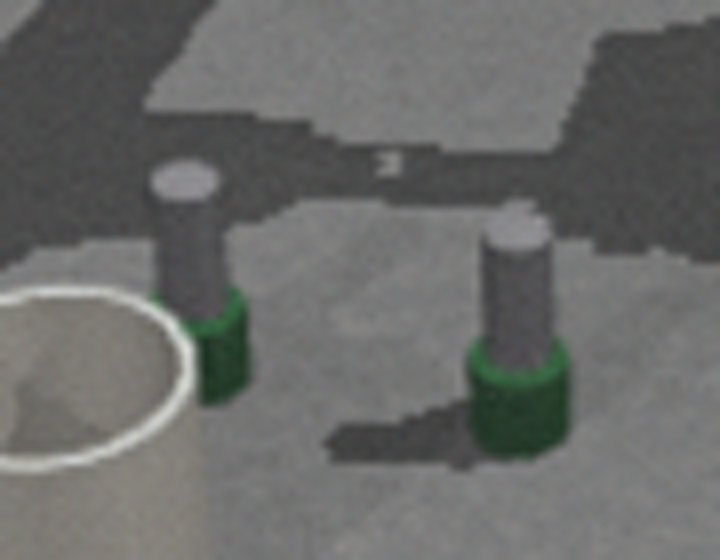

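View pics/q3s.png

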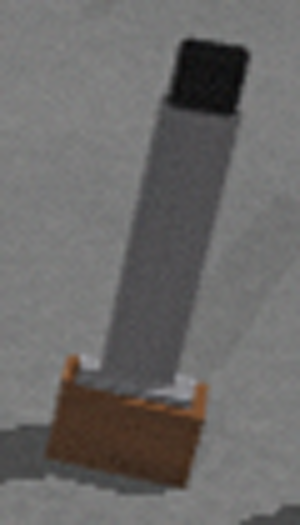

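Run:
```python
from h import *
t=cam('top');s=cam('scene')
def tri(a,b):
    A=[];B=[]
    for c,uv in((t,a),(s,b)):
        o=-c['R'].T@c['t'];d=ray(c,uv,0)[0]-o;d/=np.linalg.norm(d);M=np.eye(3)-np.outer(d,d);A.append(M);B.append(M@o)
    x=np.linalg.solve(sum(A),sum(B));return x.round(4),[proj(t,x).round(1),proj(s,x).round(1)]
for n,a,b in(('S1',(294.0,178.4),(254.2,228.4)),('S2',(332.8,187.6),(212.8,222.2))):
    print(n,ray(t,a,.078)[0].round(4),ray(s,b,.078)[0].round(4),tri(a,b))
f=lambda x,y,o,k:(o[0]+(x+.5)/k-.5,o[1]+(y+.5)/k-.5)
hol=[f(x,y,(130,155),10) for x,y in((192,232),(172,298),(410,390),(436,300))]
P=ray(t,hol,.045);print('holder',P.round(4),P.mean(0),[np.linalg.norm(P[i]-P[i-1]) for i in range(4)])
sh=[f(x,y,(130,155),10) for x,y in((200,245),(190,290),(395,358))];print('shoulder',ray(t,sh,.051).round(4))
hd=[f(x,y,(130,155),10) for x,y in((112,122),(88,185),(165,178),(215,232))];print('head',ray(t,hd,.235).round(4))
hs=[f(x,y,(370,160),5) for x,y in((185,41),(247,47),(75,358),(197,385),(205,388))];print('scene head',ray(s,hs[:2],.235).round(4),'sh',ray(s,hs[2:],.048).round(4))
```

```text
S1 [ 0.6712 -0.1574  0.078 ] [ 0.6737 -0.155   0.078 ] (array([ 0.6714, -0.1563,  0.0764]), [array([[293.6, 178.4]]), array([[253.7, 228.4]])])
S2 [ 0.6501 -0.2594  0.078 ] [ 0.6518 -0.2572  0.078 ] (array([ 0.6501, -0.2585,  0.0768]), [array([[332.4, 187.6]]), array([[212.4, 222.2]])])
holder [[0.6662 0.2275 0.045 ]
 [0.6483 0.2318 0.045 ]
 [0.6256 0.1677 0.045 ]
 [0.6499 0.162  0.045 ]] [0.64750924 0.19725026 0.045     ] [np.float64(0.06744211649568722), np.float64(0.018387434897032248), np.float64(0.06798758421958444), np.float64(0.024964695013043145)]
shoulder [[0.6619 0.2238 0.051 ]
 [0.6498 0.2258 0.051 ]
 [0.6333 0.171  0.051 ]]
head [[0.6624 0.2046 0.235 ]
 [0.6475 0.2093 0.235 ]
 [0.6497 0.1918 0.235 ]
 [0.6375 0.1797 0.235 ]]
scene head [[0.6464 0.1862 0.235 ]
 [0.6508 0.2127 0.235 ]] sh [[0.633  0.1722 0.048 ]
 [0.6535 0.2286 0.048 ]
 [0.6558 0.232  0.048 ]]
```

Run:
```python
from h import *
t=cam('top')
print('mug',ray(t,(342.5,146),.09),'handle',ray(t,(367,166),.05),'mill top',ray(t,(252.5,130),.15))
plan([(.672,-.1565,.16,-99)],55)
```

```text
mug [[ 0.75880276 -0.28150219  0.09      ]] handle [[ 0.71535593 -0.35387078  0.05      ]] mill top [[ 0.77862165 -0.04713551  0.15      ]]
now 26.05 [0.4801 0.0143 0.3244] psi -99.0 q6 1.64 op 0.0854
[[-0.62,0.46,0.4,0,0,0.02,55],[-0.62,0.47,0.39,0,0,0.02,55],[-0.62,0.47,0.4,0,0,0.02,55],[-0.62,0.46,0.39,0,0,0.02,55],[-0.62,0.47,0.4,-0.01,0,0.02,55]]
[[-0.62,0.47,0.4,0,0,0.03,55],[-0.63,0.46,0.39,-0.01,0,0.02,55]]
```

>>> play_rows(
  rows=[
    [-0.62,0.1,0.4,0,0,0,55],
    [-0.62,0.3,0.39,0,0,0,55],
    [-0.62,0.6,0.4,0,0,0,55],
    [-0.62,0.7,0.39,0,0,0,55],
    [-0.62,0.7,0.4,0,0,0,55],
  ],
)

```text
time: 26.55
position: [0.6172, -0.1057, 0.2033]
tcp_rot: [[-0.989, -0.006, -0.15], [0.15, 0.002, -0.989], [0.006, -1.0, -0.001]]
wrist_force: [1.1, 0.7, -0.1]
opening: 0.0469
```

Run:
```python
from h import *
plan([(.672,-.1565,.13,-99)],55)
```

```text
now 26.55 [ 0.6172 -0.1057  0.2033] psi -98.6 q6 1.46 op 0.0469
[[-0.41,0.49,0.28,0,0.03,0.03,55],[-0.42,0.48,0.28,0,0.03,0.03,55],[-0.41,0.49,0.28,0.01,0.03,0.03,55]]
```

>>> play_rows(
  rows=[
    [-0.41,0.4,0.28,0,0.03,0.03,55],
    [-0.42,0.4,0.28,0,0.03,0.03,55],
    [-0.35,0.4,0.22,0,0.03,0.03,55],
    [0,0,0,0,0,0,55],
  ],
)

```text
time: 26.95
position: [0.6655, -0.1567, 0.1214]
tcp_rot: [[-0.987, -0.026, -0.16], [0.16, 0.008, -0.987], [0.027, -1.0, -0.004]]
wrist_force: [-0.5, 0.2, -0.7]
opening: 0.0472
```

Run:
```python
from h import *
plan([(.672,-.1565,.074,-99)],55)
c=cam('scene');cv2.imwrite('pics/q4s.png',cv2.resize(c['img'][150:290,170:330],None,fx=5,fy=4,interpolation=cv2.INTER_CUBIC)[:,:,::-1])
```

```text
now 26.95 [ 0.6655 -0.1567  0.1214] psi -99.2 q6 1.42 op 0.0472
[[-0.15,0.94,-0.02,0.05,-0.06,0.39,55]]
```

View pics/q4s.png

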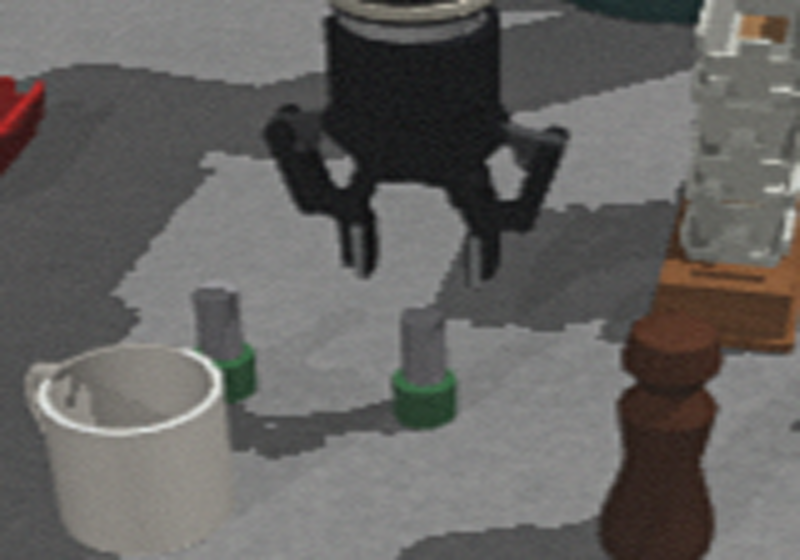

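Fingers bracket shaker 1. Descend.

>>> play_rows(
  rows=[
    [-0.12,0.3,-0.02,0.04,-0.06,0.38,55],
    [0,0.35,0,0,0,0,55],
    [0,0.2,0,0,0,0,55],
  ],
)

```text
time: 27.3
position: [0.6715, -0.1541, 0.0834]
tcp_rot: [[-0.988, 0.006, -0.154], [0.154, 0.001, -0.988], [-0.005, -1.0, -0.002]]
wrist_force: [0.5, -0.1, 0.2]
opening: 0.0468
```

Run:
```python
from h import *
plan([(.672,-.1565,.074,-99)],55)
```

```text
now 27.3 [ 0.6715 -0.1541  0.0834] psi -98.9 q6 1.42 op 0.0468
[[-0.02,0.19,0.05,0.02,0.03,-0.08,55]]
```

>>> play_rows(
  rows=[
    [-0.02,0.18,0.05,0.02,0,-0.08,55],
    [0,0.06,0,0,0,0,55],
    [0,0.03,0,0,0,0,10],
    [0,0.03,0,0,0,0,10],
    [0,0.03,0,0,0,0,10],
  ],
  force=25,
)

```text
time: 27.8
position: [0.6721, -0.1554, 0.0699]
tcp_rot: [[-0.988, 0.002, -0.152], [0.152, -0.0, -0.988], [-0.002, -1.0, 0.0]]
wrist_force: [-1.8, 2.0, 6.1]
opening: 0.0209
```

>>> play_rows(
  rows=[
    [0,0.03,0,0,0,0,10],
  ],
)

```text
time: 27.9
position: [0.6723, -0.1555, 0.0699]
tcp_rot: [[-0.988, 0.003, -0.152], [0.152, -0.001, -0.988], [-0.003, -1.0, 0.0]]
wrist_force: [-4.0, 0.7, 5.1]
opening: 0.0208
```

Run:
```python
from h import *
plan([(.672,-.1565,.28,-99)],10)
```

```text
now 27.9 [ 0.6723 -0.1555  0.0699] psi -98.8 q6 1.41 op 0.0208
[[0,-0.84,0,0,0.01,-0.01,10],[0,-0.84,0.01,0,0.01,-0.01,10],[0,-0.84,0,0,0.01,-0.01,10],[0,-0.84,0.01,0,0.01,-0.01,10],[0,-0.84,0,0,0.02,0,10]]
```

>>> play_rows(
  rows=[
    [0,-0.4,0,0,0,0,10],
    [0,-0.9,0,0,0,0,10],
    [0,-1,0,0,0,0,10],
    [0,-1,0,0,0,0,10],
    [0,-1,0,0,0,0,10],
  ],
)

```text
time: 28.4
position: [0.6687, -0.1545, 0.2757]
tcp_rot: [[-0.988, -0.021, -0.153], [0.153, 0.007, -0.988], [0.022, -1.0, -0.004]]
wrist_force: [0.3, -0.0, -0.4]
opening: 0.0215
```

Run:
```python
from h import *
plan([(.4613,.0174,.30,-99)],10)
```

```text
now 28.4 [ 0.6687 -0.1545  0.2757] psi -98.8 q6 1.41 op 0.0215
[[0.77,-0.06,-0.46,0.01,0.01,0.05,10],[0.77,-0.07,-0.46,0.01,0.01,0.05,10],[0.77,-0.07,-0.46,0.01,0.01,0.05,10],[0.78,-0.07,-0.46,0.01,0.01,0.05,10],[0.77,-0.07,-0.46,0.01,0.01,0.05,10]]
[[0.78,-0.08,-0.46,0.01,0,0.06,10]]
```

>>> play_rows(
  rows=[
    [0.6,-0.3,-0.4,0,0,0.1,10],
    [0.77,-0.2,-0.46,0,0,0.05,10],
    [0.77,-0.1,-0.46,0,0,0.05,10],
    [0.78,-0.07,-0.46,0,0,0.05,10],
    [0.7,-0.05,-0.46,0,0,0.05,10],
  ],
)

```text
time: 28.9
position: [0.5106, -0.0173, 0.321]
tcp_rot: [[-0.987, 0.025, -0.159], [0.159, -0.002, -0.987], [-0.025, -1.0, -0.002]]
wrist_force: [0.2, 1.0, 0.1]
opening: 0.0211
```

Run:
```python
from h import *
plan([(.4613,.0174,.29,-99)],10)
```

```text
now 28.9 [ 0.5106 -0.0173  0.321 ] psi -99.2 q6 1.59 op 0.0211
[[0.55,0.3,-0.26,0.01,-0.02,-0.18,10],[0.54,0.3,-0.27,0.01,-0.02,-0.17,10]]
```

>>> play_rows(
  rows=[
    [0.5,0.25,-0.26,0.01,-0.02,-0.18,10],
    [0.45,0.25,-0.27,0.01,-0.02,-0.17,10],
    [0,0.05,0,0,0,0,10],
  ],
)

```text
time: 29.2
position: [0.464, 0.0207, 0.2949]
tcp_rot: [[-0.988, 0.008, -0.152], [0.152, 0.001, -0.988], [-0.008, -1.0, -0.002]]
wrist_force: [0.2, 0.2, -0.9]
opening: 0.021
```

Run:
```python
from h import *
plan([(.4613,.0174,.26,-99)],10)
c=cam('scene');cv2.imwrite('pics/q5s.png',cv2.resize(c['img'][60:260,240:400],None,fx=4,fy=3,interpolation=cv2.INTER_CUBIC)[:,:,::-1])
```

```text
now 29.2 [0.464  0.0207 0.2949] psi -98.8 q6 1.65 op 0.021
[[0.05,0.7,0.07,0.03,0.06,-0.12,10]]
```

View pics/q5s.png

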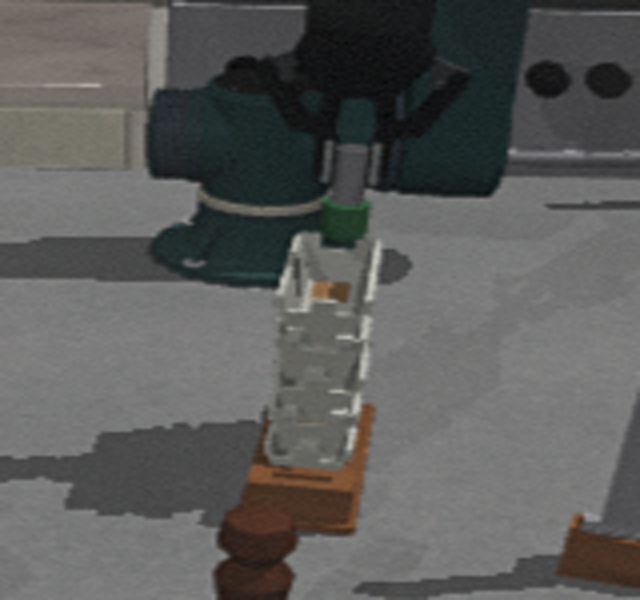

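>>> play_rows(
  rows=[
    [0.05,0.3,0.07,0.03,0.06,-0.12,10],
    [0,0.35,0,0,0,0,10],
    [0,0.1,0,0,0,0,10],
  ],
)

```text
time: 29.55
position: [0.465, 0.0153, 0.2585]
tcp_rot: [[-0.987, 0.008, -0.158], [0.158, -0.002, -0.987], [-0.008, -1.0, 0.001]]
wrist_force: [0.2, 0.7, -1.1]
opening: 0.0213
```

Run:
```python
from h import *
plan([(.4613,.0174,.233,-99)],10)
```

```text
now 29.55 [0.465  0.0153 0.2585] psi -99.1 q6 1.64 op 0.0213
[[0.08,0.51,-0.03,-0.01,-0.03,-0.11,10]]
```

>>> play_rows(
  rows=[
    [0.04,0.15,-0.04,-0.01,0,-0.11,10],
    [0,0.17,0,0,0,0,10],
    [0,0.1,0,0,0,0,10],
  ],
)

```text
time: 29.85
position: [0.4653, 0.0165, 0.2371]
tcp_rot: [[-0.987, 0.002, -0.16], [0.16, -0.001, -0.987], [-0.002, -1.0, 0.0]]
wrist_force: [-0.2, 0.5, -0.5]
opening: 0.021
```

Run:
```python
from h import *
plan([(.4613,.0174,.231,-99)],10)
```

```text
now 29.85 [0.4653 0.0165 0.2371] psi -99.2 q6 1.65 op 0.021
[[0.08,0.12,0,-0.01,-0.05,-0.03,10]]
```

>>> play_rows(
  rows=[
    [0.04,0.07,-0.01,0,0,0,10],
    [0,0.05,0,0,0,0,10],
    [0,0.03,0,0,0,0,10],
  ],
)

```text
time: 30.15
position: [0.4638, 0.0175, 0.2319]
tcp_rot: [[-0.987, 0.005, -0.16], [0.16, -0.0, -0.987], [-0.005, -1.0, -0.0]]
wrist_force: [-3.8, -0.3, 5.6]
opening: 0.0213
```

>>> play_rows(
  rows=[
    [0,0,0,0,0,0,55],
    [0,0,0,0,0,0,55],
    [0,-0.1,0,0,0,0,55],
    [0,-0.5,0,0,0,0,55],
    [0,-0.9,0,0,0,0,55],
  ],
)

```text
time: 30.65
position: [0.4609, 0.0178, 0.303]
tcp_rot: [[-0.987, -0.007, -0.16], [0.16, 0.0, -0.987], [0.007, -1.0, 0.001]]
wrist_force: [1.0, -0.2, -0.3]
opening: 0.0471
```

>>> play_rows(
  rows=[
    [0,-0.5,0,0,0,0,55],
  ],
)

```text
time: 30.75
position: [0.4616, 0.0177, 0.3316]
tcp_rot: [[-0.987, -0.003, -0.16], [0.16, 0.0, -0.987], [0.003, -1.0, 0.0]]
wrist_force: [0.0, 0.4, 0.3]
opening: 0.0468
```

Run:
```python
from h import *
plan([(.58,-.15,.3,-99),(.6505,-.2585,.14,-99)],55)
c=cam('scene');cv2.imwrite('pics/q6s.png',cv2.resize(c['img'][110:310,170:370],None,fx=3.5,fy=3,interpolation=cv2.INTER_CUBIC)[:,:,::-1])
```

```text
now 30.75 [0.4616 0.0177 0.3316] psi -99.2 q6 1.65 op 0.0468
[[-0.57,0.12,0.59,0,-0.01,0.01,55],[-0.58,0.13,0.59,0,-0.01,0.01,55],[-0.57,0.13,0.59,0,-0.01,0.01,55],[-0.58,0.12,0.58,0,-0.01,0.01,55],[-0.57,0.13,0.59,-0.01,-0.01,0,55]]
[[-0.35,0.64,0.38,0,0,0,55],[-0.35,0.64,0.39,0,0,0,55],[-0.34,0.64,0.38,0,0,0,55],[-0.35,0.64,0.39,0,0,0,55],[-0.34,0.64,0.38,0,0,0,55]]
```

View pics/q6s.png

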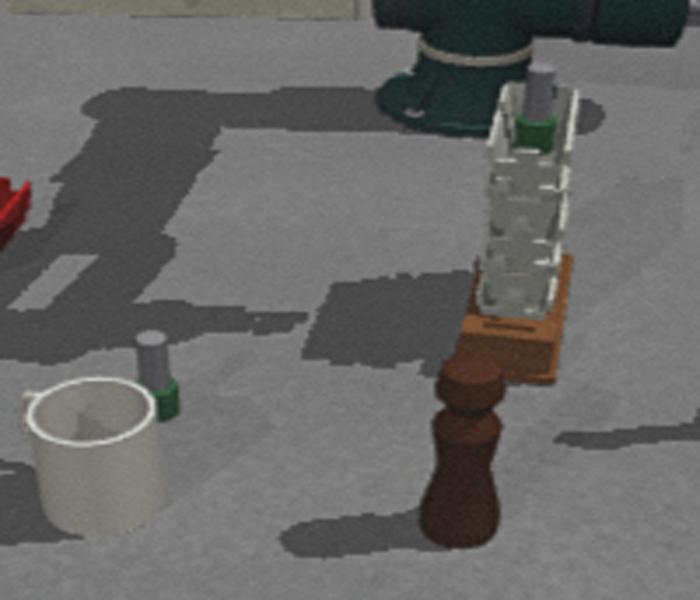

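Shaker 1 stands in the top tote; shaker 2 is unmoved. On to shaker 2.

>>> play_rows(
  rows=[
    [-0.57,0,0.59,0,0,0,55],
    [-0.58,0.1,0.59,0,0,0,55],
    [-0.57,0.2,0.59,0,0,0,55],
    [-0.58,0.2,0.58,0,0,0,55],
    [-0.57,0.2,0.59,0,0,0,55],
  ],
)

```text
time: 31.3
position: [0.5864, -0.1513, 0.3099]
tcp_rot: [[-0.988, 0.021, -0.15], [0.15, -0.002, -0.989], [-0.021, -1.0, -0.001]]
wrist_force: [0.3, 1.0, 0.4]
opening: 0.0471
```

>>> play_rows(
  rows=[
    [-0.35,0.5,0.38,0,0,0,55],
    [-0.35,0.5,0.39,0,0,0,55],
    [-0.34,0.5,0.38,0,0,0,55],
    [-0.35,0.5,0.39,0,0,0,55],
  ],
)

```text
time: 31.7
position: [0.6504, -0.2453, 0.2104]
tcp_rot: [[-0.988, 0.027, -0.153], [0.153, -0.005, -0.988], [-0.028, -1.0, 0.001]]
wrist_force: [-0.1, 0.2, 0.9]
opening: 0.0473
```

Run:
```python
from h import *
plan([(.6505,-.2585,.125,-99)],55)
```

```text
now 31.7 [ 0.6504 -0.2453  0.2104] psi -98.8 q6 1.28 op 0.0473
[[0,0.85,0.13,0,0.02,-0.2,55],[-0.01,0.86,0.13,-0.01,0.03,-0.2,55]]
```

>>> play_rows(
  rows=[
    [0.03,0.6,0.13,0,0,-0.25,55],
    [0,0.6,0.13,0,0,-0.2,55],
    [0,0.3,0,0,0,0,55],
    [0,0.05,0,0,0,0,55],
  ],
)

```text
time: 32.1
position: [0.6473, -0.2619, 0.1226]
tcp_rot: [[-0.987, -0.012, -0.157], [0.157, 0.003, -0.988], [0.013, -1.0, -0.001]]
wrist_force: [-0.7, 0.1, -0.2]
opening: 0.0471
```

Run:
```python
from h import *
plan([(.6505,-.2585,.073,-99)],55)
c=cam('scene');cv2.imwrite('pics/q7s.png',cv2.resize(c['img'][150:290,150:310],None,fx=5,fy=4,interpolation=cv2.INTER_CUBIC)[:,:,::-1])
```

```text
now 32.1 [ 0.6473 -0.2619  0.1226] psi -99.0 q6 1.26 op 0.0471
[[-0.07,0.99,-0.08,0.02,-0.01,0.18,55]]
```

View pics/q7s.png

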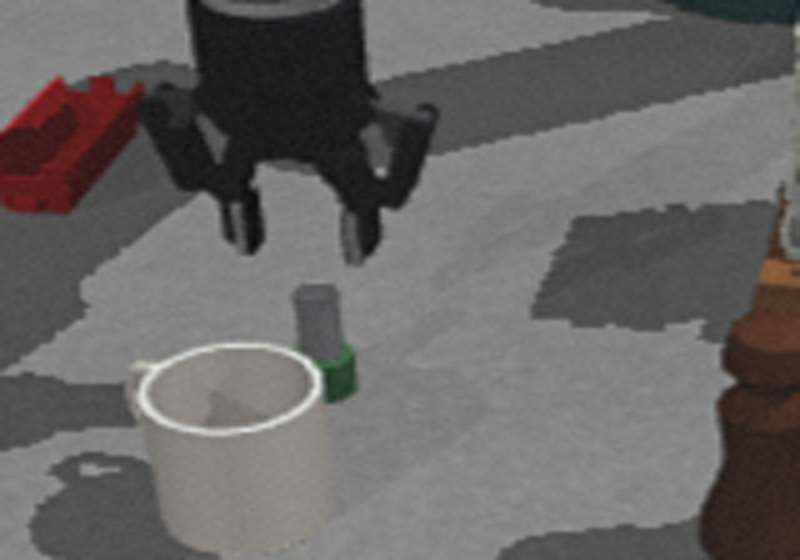

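>>> play_rows(
  rows=[
    [-0.07,0.3,-0.08,0.02,0,0.18,55],
    [0,0.35,0,0,0,0,55],
    [0,0.2,0,0,0,0,55],
  ],
)

```text
time: 32.45
position: [0.6555, -0.2586, 0.0887]
tcp_rot: [[-0.988, 0.014, -0.155], [0.155, -0.007, -0.988], [-0.015, -1.0, 0.004]]
wrist_force: [-1.3, 0.5, 0.1]
opening: 0.047
```

Run:
```python
from h import *
plan([(.6505,-.2585,.073,-99)],55)
```

```text
now 32.45 [ 0.6555 -0.2586  0.0887] psi -98.9 q6 1.27 op 0.047
[[0.1,0.31,0.01,-0.06,0.01,-0.22,55]]
```

>>> play_rows(
  rows=[
    [0.1,0.22,0.01,-0.05,0,-0.22,55],
    [0,0.15,0,0,0,-0.03,55],
    [0,0.05,0,0,0,-0.03,55],
  ],
)

```text
time: 32.75
position: [0.6516, -0.258, 0.0699]
tcp_rot: [[-0.988, -0.001, -0.154], [0.154, -0.002, -0.988], [0.001, -1.0, 0.002]]
wrist_force: [-0.1, -1.4, 0.1]
opening: 0.0471
```

Run:
```python
from h import *
plan([(.6505,-.2585,.073,-99)],55)
```

```text
now 32.75 [ 0.6516 -0.258   0.0699] psi -98.9 q6 1.27 op 0.0471
[[0.02,-0.06,0.01,-0.03,0.03,0.01,55]]
```

>>> play_rows(
  rows=[
    [0,-0.02,0,0,0,0,55],
    [0,0.03,0,0,0,0,10],
    [0,0.03,0,0,0,0,10],
    [0,0.03,0,0,0,0,10],
    [0,0.03,0,0,0,0,10],
  ],
)

```text
time: 33.25
position: [0.6527, -0.2586, 0.0695]
tcp_rot: [[-0.988, 0.002, -0.154], [0.154, -0.003, -0.988], [-0.003, -1.0, 0.003]]
wrist_force: [-3.2, 0.8, 4.6]
opening: 0.0213
```

>>> play_rows(
  rows=[
    [0,-0.3,0,0,0,0,10],
    [0,-0.9,0,0,0,0,10],
    [0,-1,0,0,0,0,10],
    [0,-1,0,0,0,0,10],
    [0,-1,0,0,0,0,10],
  ],
)

```text
time: 33.75
position: [0.649, -0.2565, 0.2742]
tcp_rot: [[-0.988, -0.018, -0.155], [0.155, 0.007, -0.988], [0.019, -1.0, -0.004]]
wrist_force: [1.3, -0.6, -1.0]
opening: 0.0216
```

Run:
```python
from h import *
plan([(.505,.0103,.32,-99)],10)
c=cam('scene');cv2.imwrite('pics/q8s.png',cv2.resize(c['img'][60:260,150:310],None,fx=4,fy=3,interpolation=cv2.INTER_CUBIC)[:,:,::-1])
```

```text
now 33.75 [ 0.649  -0.2565  0.2742] psi -98.9 q6 1.27 op 0.0216
[[0.53,-0.12,-0.69,0.01,0,0.04,10],[0.53,-0.12,-0.69,0.01,0,0.04,10],[0.52,-0.12,-0.69,0.01,0.01,0.04,10],[0.53,-0.12,-0.69,0.01,0,0.04,10],[0.52,-0.13,-0.69,0,0.01,0.04,10]]
[[0.53,-0.13,-0.69,0.01,0,0.03,10],[0.52,-0.13,-0.69,0,0.01,0.04,10]]
```

View pics/q8s.png

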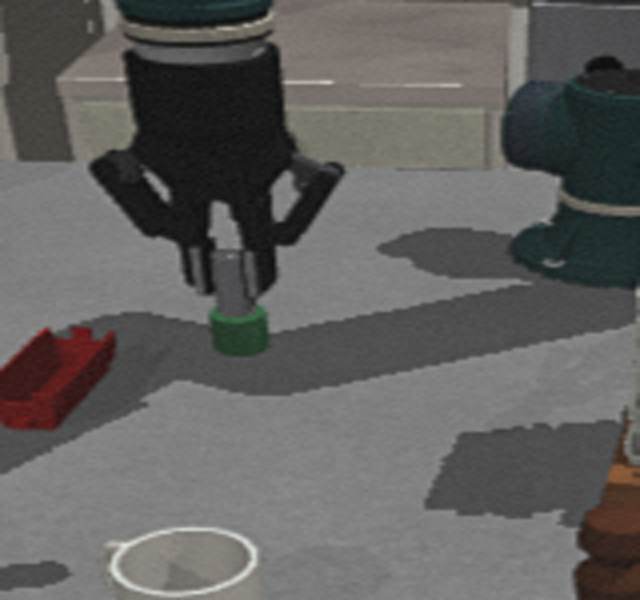

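>>> play_rows(
  rows=[
    [0.4,-0.4,-0.5,0,0,0.08,10],
    [0.53,-0.3,-0.69,0,0,0.04,10],
    [0.52,-0.15,-0.69,0,0,0.04,10],
    [0.53,-0.1,-0.69,0,0,0.04,10],
    [0.52,-0.1,-0.69,0,0,0.04,10],
  ],
)

```text
time: 34.3
position: [0.5528, -0.0776, 0.3453]
tcp_rot: [[-0.986, 0.032, -0.164], [0.164, -0.011, -0.986], [-0.033, -0.999, 0.005]]
wrist_force: [1.0, -0.0, -0.8]
opening: 0.0214
```

Run:
```python
from h import *
plan([(.505,.0103,.31,-99)],10)
```

```text
now 34.3 [ 0.5528 -0.0776  0.3453] psi -99.4 q6 1.5 op 0.0214
[[0.42,0.22,-0.53,-0.03,-0.04,-0.16,10],[0.41,0.22,-0.53,-0.02,-0.03,-0.16,10],[0.41,0.23,-0.52,-0.03,-0.04,-0.15,10]]
```

>>> play_rows(
  rows=[
    [0.42,0.22,-0.53,-0.03,-0.03,-0.18,10],
    [0.41,0.22,-0.53,-0.03,-0.03,-0.16,10],
    [0.35,0.22,-0.45,-0.03,-0.03,-0.15,10],
    [0,0.1,0,0,0,0,10],
  ],
)

```text
time: 34.7
position: [0.5034, 0.0138, 0.3126]
tcp_rot: [[-0.988, 0.013, -0.151], [0.151, 0.001, -0.988], [-0.013, -1.0, -0.003]]
wrist_force: [-0.2, -0.1, -1.0]
opening: 0.0215
```

Run:
```python
from h import *
plan([(.505,.0103,.26,-99)],10)
```

```text
now 34.7 [0.5034 0.0138 0.3126] psi -98.7 q6 1.64 op 0.0215
[[-0.01,0.53,0.03,0.02,0.04,-0.09,10],[-0.02,0.52,0.04,0.03,0.03,-0.09,10]]
```

>>> play_rows(
  rows=[
    [-0.02,0.4,0.04,0.02,0.04,-0.12,10],
    [-0.02,0.4,0.03,0.02,0.03,-0.08,10],
    [0,0.2,0,0,0,0,10],
  ],
)

```text
time: 35.0
position: [0.5064, 0.0099, 0.2651]
tcp_rot: [[-0.988, 0.008, -0.155], [0.155, -0.002, -0.988], [-0.008, -1.0, 0.0]]
wrist_force: [0.4, -0.7, -0.8]
opening: 0.0212
```

Run:
```python
from h import *
plan([(.505,.0103,.236,-99)],10)
```

```text
now 35.0 [0.5064 0.0099 0.2651] psi -98.9 q6 1.63 op 0.0212
[[0.03,0.58,0,0,0.03,-0.12,10]]
```

>>> play_rows(
  rows=[
    [0.02,0.25,0,0,0,-0.1,10],
    [0,0.2,0,0,0,0,10],
    [0,0.08,0,0,0,0,10],
  ],
)

```text
time: 35.3
position: [0.506, 0.0088, 0.2372]
tcp_rot: [[-0.988, 0.002, -0.156], [0.156, -0.001, -0.988], [-0.002, -1.0, 0.001]]
wrist_force: [0.8, 0.1, 0.2]
opening: 0.0213
```

>>> play_rows(
  rows=[
    [0,0.06,0,0,0,0,10],
    [0,0.05,0,0,0,0,10],
  ],
)

```text
time: 35.5
position: [0.5063, 0.0086, 0.2316]
tcp_rot: [[-0.988, 0.002, -0.157], [0.157, -0.001, -0.988], [-0.003, -1.0, 0.0]]
wrist_force: [-0.3, 0.8, 4.8]
opening: 0.0212
```

>>> play_rows(
  rows=[
    [0,0,0,0,0,0,55],
    [0,0,0,0,0,0,55],
    [0,-0.1,0,0,0,0,55],
    [0,-0.5,0,0,0,0,55],
    [0,-0.9,0,0,0,0,55],
  ],
)

```text
time: 36.0
position: [0.504, 0.0088, 0.3033]
tcp_rot: [[-0.988, -0.009, -0.157], [0.157, 0.0, -0.988], [0.009, -1.0, 0.001]]
wrist_force: [0.1, -0.0, -0.5]
opening: 0.0468
```

>>> play_rows(
  rows=[
    [0,-0.5,0,0,0,0,55],
    [0,-0.3,0.5,0,0,0,55],
    [0,-0.3,-0.9,0,0,0,55],
  ],
)

```text
time: 36.3
position: [0.5089, 0.0219, 0.3682]
tcp_rot: [[-0.986, 0.004, -0.169], [0.169, -0.005, -0.986], [-0.005, -1.0, 0.004]]
wrist_force: [1.4, 1.4, -0.7]
opening: 0.0471
```

Run:
```python
from h import *
plan([(.6,.15,.36,-108),(.65,.196,.33,-108)],80)
c=cam('scene');cv2.imwrite('pics/q9s.png',cv2.resize(c['img'][110:310,230:430],None,fx=3.5,fy=3,interpolation=cv2.INTER_CUBIC)[:,:,::-1])
```

```text
now 36.3 [0.5089 0.0219 0.3682] psi -99.7 q6 1.67 op 0.0471
[[-0.34,0.04,-0.71,-0.01,0.52,-0.02,80],[-0.32,0.04,-0.72,-0.01,0.52,-0.02,80],[-0.29,0.04,-0.73,-0.02,0.52,-0.01,80],[-0.26,0.04,-0.74,-0.01,0.51,-0.02,80],[-0.33,0.3,-0.59,0,0,0,80]]
[[-0.33,0.3,-0.59,0,0,0,80]]
```

View pics/q9s.png

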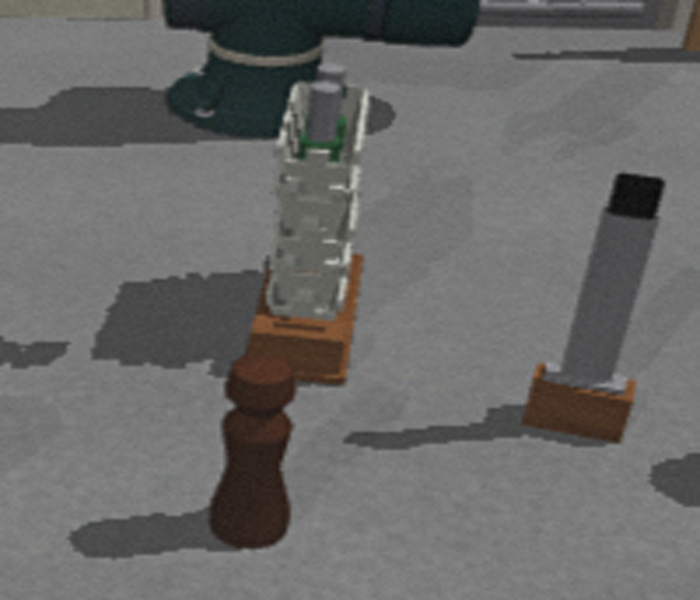

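>>> play_rows(
  rows=[
    [-0.34,0.02,-0.71,0,0.52,0,80],
    [-0.32,0.02,-0.72,0,0.52,0,80],
    [-0.29,0.02,-0.73,0,0.52,0,80],
    [-0.26,0.02,-0.74,0,0.5,0,80],
    [-0.3,0.2,-0.5,0,0,0,80],
  ],
)

```text
time: 36.85
position: [0.624, 0.1871, 0.3706]
tcp_rot: [[-0.954, 0.028, -0.3], [0.3, 0.008, -0.954], [-0.024, -1.0, -0.016]]
wrist_force: [1.0, -0.1, 0.5]
opening: 0.0683
```

Run:
```python
from h import *
plan([(.65,.196,.30,-108)],80)
```

```text
now 36.85 [0.624  0.1871 0.3706] psi -107.5 q6 2.08 op 0.0683
[[-0.2,0.71,-0.15,0.11,0.07,-0.17,80],[-0.22,0.71,-0.16,0.12,0.06,-0.17,80]]
```

>>> play_rows(
  rows=[
    [-0.2,0.5,-0.1,0.11,0.07,-0.2,80],
    [-0.22,0.5,-0.1,0.12,0.06,-0.2,80],
    [0,0.15,0,0,0,0,80],
    [0,0,0,0,0,0,80],
  ],
)

```text
time: 37.25
position: [0.6502, 0.1972, 0.3109]
tcp_rot: [[-0.954, -0.005, -0.3], [0.3, 0.002, -0.954], [0.005, -1.0, -0.001]]
wrist_force: [0.1, -1.1, 0.3]
opening: 0.0686
```

Run:
```python
from h import *
plan([(.65,.196,.225,-108)],80)
c=cam('scene');P=proj(c,[(.65,.196,.235),(.65,.196,.051)]);print(P)
p=cv2.resize(c['img'][110:270,350:450],None,fx=6,fy=3.7,interpolation=cv2.INTER_CUBIC)
cv2.imwrite('pics/b1s.png',p[:,:,::-1])
c=cam('top');p=cv2.resize(c['img'][120:230,100:230],None,fx=5,fy=5,interpolation=cv2.INTER_CUBIC)
cv2.imwrite('pics/b1.png',p[:,:,::-1])
```

```text
now 37.25 [0.6502 0.1972 0.3109] psi -107.5 q6 2.09 op 0.0686
[[-0.01,0.86,0.01,0,0.07,0.04,80],[0,0.86,0.02,0.01,0.06,0.03,80]]
[[411.42945427 168.65790404]
 [395.82352801 234.51240105]]
```

View pics/b1s.png

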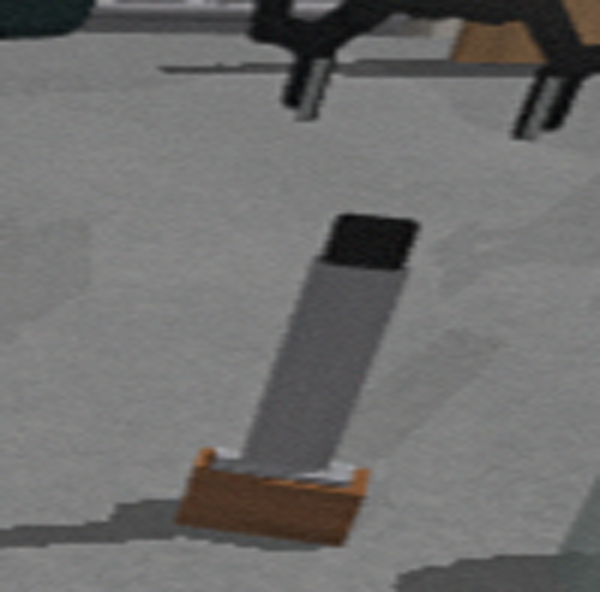

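View pics/b1.png

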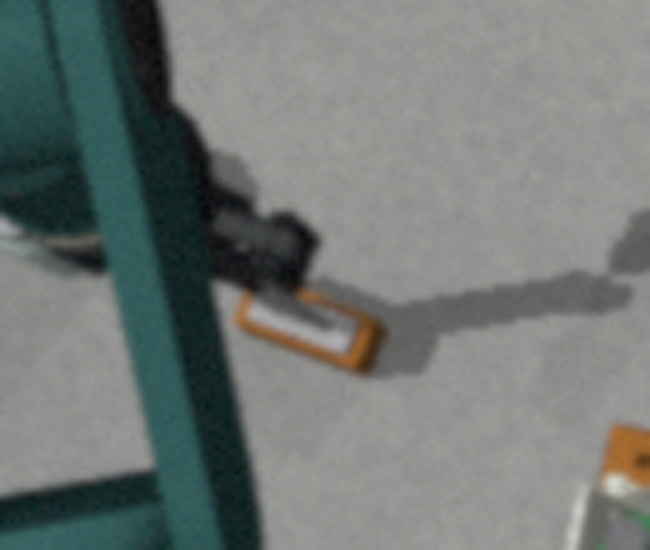

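>>> play_rows(
  rows=[
    [0,0.5,-0.02,0,0.07,0.04,80],
    [0,0.6,0,0,0.06,0.03,80],
    [0,0.4,0,0,0,0,80],
    [0,0.1,0,0,0,0,80],
  ],
)

```text
time: 37.75
position: [0.6518, 0.1974, 0.2439]
tcp_rot: [[-0.95, 0.023, -0.31], [0.311, 0.005, -0.951], [-0.02, -1.0, -0.012]]
wrist_force: [-0.8, 0.6, 0.2]
opening: 0.0684
```

Run:
```python
from h import *
plan([(.65,.198,.225,-108)],80)
c=cam('scene')
p=cv2.resize(c['img'][110:270,350:450],None,fx=6,fy=3.7,interpolation=cv2.INTER_CUBIC)
cv2.imwrite('pics/b2s.png',p[:,:,::-1])
```

```text
now 37.75 [0.6518 0.1974 0.2439] psi -108.1 q6 2.1 op 0.0684
[[0.05,0.38,0.01,0.18,-0.02,-0.29,80]]
```

View pics/b2s.png

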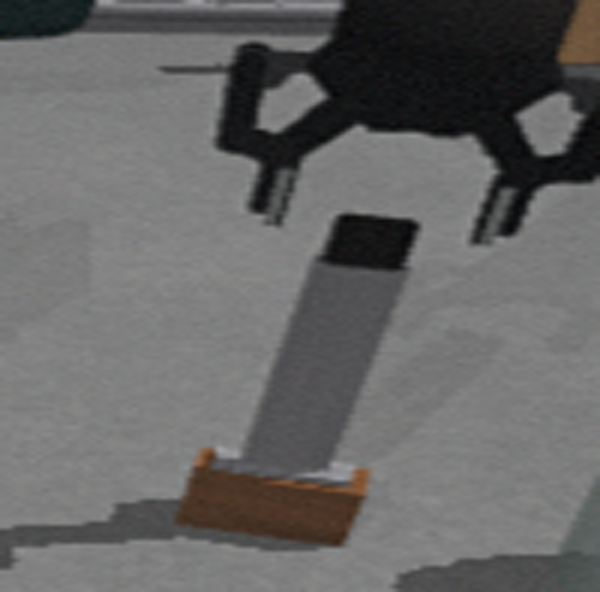

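>>> play_rows(
  rows=[
    [0.04,0.25,0,0.17,0,-0.29,60],
    [0,0.18,0,0,0,0,60],
    [0,0.06,0,0,0,-0.03,60],
  ],
)

```text
time: 38.1
position: [0.6517, 0.1983, 0.225]
tcp_rot: [[-0.95, 0.007, -0.311], [0.311, 0.003, -0.95], [-0.006, -1.0, -0.005]]
wrist_force: [0.0, -0.2, -0.1]
opening: 0.051
```

Run:
```python
from h import *
plan([(.65,.198,.225,-108)],80)
```

```text
now 38.1 [0.6517 0.1983 0.225 ] psi -108.1 q6 2.1 op 0.051
[[0.03,0,0.02,0.07,-0.03,-0.08,80]]
```

>>> play_rows(
  rows=[
    [0.03,0.02,0,0.07,0,-0.1,60],
    [0,0.03,0,0,0,-0.03,10],
    [0,0.03,0,0,0,-0.03,10],
    [0,0.03,0,0,0,-0.03,10],
    [0,0.03,0,0,0,-0.02,10],
  ],
  force=60,
)

```text
time: 38.6
position: [0.652, 0.1984, 0.2233]
tcp_rot: [[-0.95, -0.001, -0.311], [0.311, 0.003, -0.95], [0.002, -1.0, -0.003]]
wrist_force: [-0.0, -0.9, 4.5]
opening: 0.0303
```

Run:
```python
from h import *
plan([(.65,.198,.3,-108)],10)
for n in('scene','top'):
    c=cam(n);cv2.imwrite(f'pics/b3{n}.png',c['img'][:,:,::-1])
```

```text
now 38.6 [0.652  0.1984 0.2233] psi -108.1 q6 2.1 op 0.0303
[[0.02,-0.77,0.01,0.02,-0.02,0.01,10],[0.02,-0.76,0.01,0.02,-0.02,0.02,10]]
```

>>> play_rows(
  rows=[
    [0,-0.3,0,0,0,0,10],
    [0,-0.5,0,0,0,0,10],
    [0,-0.5,0,0,0,0,10],
    [0,-0.5,0,0,0,0,10],
  ],
)

```text
time: 39.1
position: [0.6498, 0.1982, 0.3068]
tcp_rot: [[-0.95, -0.02, -0.311], [0.311, 0.001, -0.95], [0.019, -1.0, 0.005]]
wrist_force: [0.3, -0.0, -2.1]
opening: 0.03
```

Run:
```python
from h import *
plan([(.61,.09,.312,-104),(.60,-.005,.312,-99)],10)
c=cam('scene')
p=cv2.resize(c['img'][80:260,340:460],None,fx=5,fy=3.3,interpolation=cv2.INTER_CUBIC)
cv2.imwrite('pics/b4s.png',p[:,:,::-1])
```

```text
now 39.1 [0.6498 0.1982 0.3068] psi -108.1 q6 2.1 op 0.03
[[0.03,-0.03,0.77,-0.02,-0.34,0.09,10],[0.05,-0.03,0.77,-0.02,-0.34,0.09,10],[0.06,-0.03,0.76,-0.03,-0.35,0.1,10],[-0.13,0,0.95,0,-0.62,0,10],[-0.1,0,0.95,0,-0.63,0,10]]
```

View pics/b4s.png

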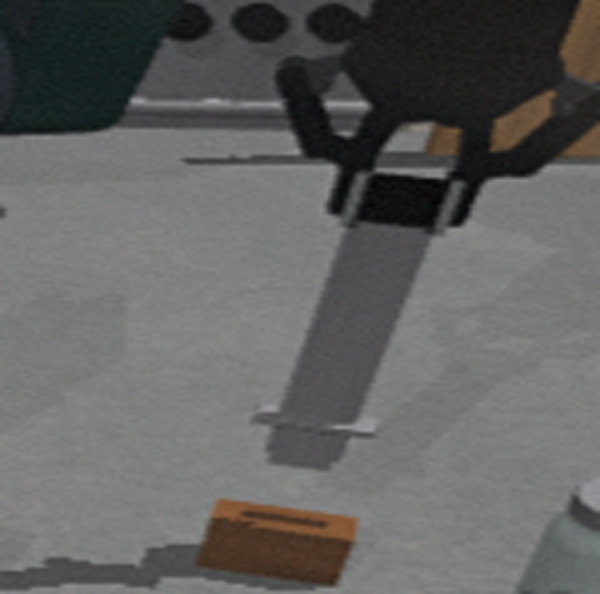

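>>> play_rows(
  rows=[
    [0,-0.08,0.6,0,-0.34,0.15,10],
    [0,-0.06,0.77,0,-0.34,0.12,10],
    [0,-0.06,0.76,0,-0.35,0.1,10],
    [-0.1,-0.04,0.8,0,-0.5,0.05,10],
    [-0.1,-0.02,0.6,0,-0.5,0.05,10],
  ],
)

```text
time: 39.65
position: [0.6142, 0.0271, 0.323]
tcp_rot: [[-0.987, 0.019, -0.157], [0.157, -0.003, -0.988], [-0.02, -1.0, -0.0]]
wrist_force: [0.5, 0.3, -1.6]
opening: 0.0302
```

Run:
```python
from h import *
plan([(.60,-.005,.312,-99)],10)
```

```text
now 39.65 [0.6142 0.0271 0.323 ] psi -99.0 q6 1.68 op 0.0302
[[0.18,0.22,0.68,0,-0.01,-0.28,10]]
```

>>> play_rows(
  rows=[
    [0.2,0.05,0.3,0,0,-0.28,10],
    [0.2,0.05,0.2,0,0,0,10],
    [0.15,0.05,0,0,0,0,10],
    [0,0.02,0,0,0,0,10],
  ],
)

```text
time: 40.05
position: [0.5799, 0.0035, 0.3108]
tcp_rot: [[-0.986, -0.008, -0.164], [0.164, 0.003, -0.986], [0.008, -1.0, -0.001]]
wrist_force: [-0.9, 0.0, -2.2]
opening: 0.0302
```

Run:
```python
from h import *
plan([(.58,-.0017,.29,-99.1)],10)
c=cam('scene');print('slot px',proj(c,[(.58,-.0017,.045)]))
p=cv2.resize(c['img'][160:250,290:360],None,fx=8,fy=6.5,interpolation=cv2.INTER_CUBIC)
cv2.imwrite('pics/b5s.png',p[:,:,::-1])
c=cam('top');print('slot px',proj(c,[(.58,-.0017,.045)]))
p=cv2.resize(c['img'][180:250,190:270],None,fx=8,fy=8,interpolation=cv2.INTER_CUBIC)
cv2.imwrite('pics/b5.png',p[:,:,::-1])
```

```text
now 40.05 [0.5799 0.0035 0.3108] psi -99.4 q6 1.64 op 0.0302
[[-0.02,0.42,0.1,0.02,-0.08,0.11,10]]
slot px [[314.46567262 218.7074319 ]]
slot px [[233.84023775 212.54468425]]
```

View pics/b5s.png

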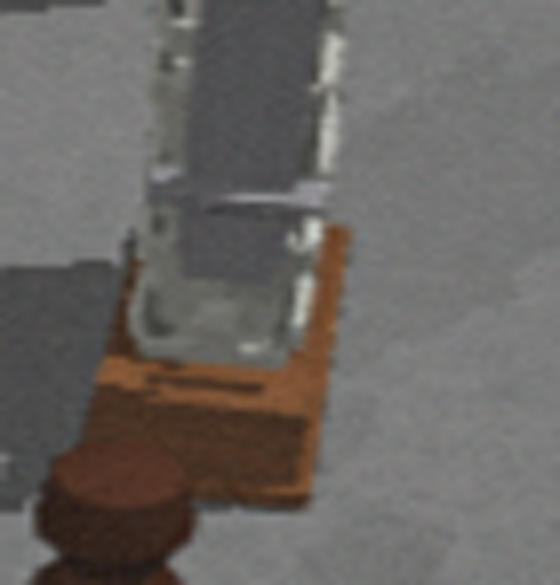

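View pics/b5.png

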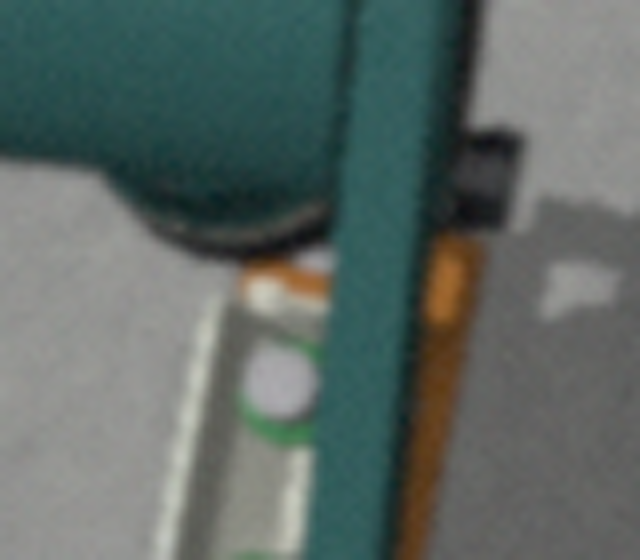

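```bash
cat > bl.py <<'E'
from h import *
s=get_state();p=np.array(s['position']);Rm=np.array(s['tcp_rot'])
c=cam('scene')
o=(290,160);kx,ky=8,6.5
def cr(q): return ((q[:,0]-o[0]+.5)*kx-.5, (q[:,1]-o[1]+.5)*ky-.5)
foot=p+Rm[:,1]*.2163
for n,h,w,dx in(('foot',0,.015,0),('wide foot',.010,.018,0),('shoulder top',.044,.028,.010),('shoulder bot front',.038,.028,.010)):
    b=foot-Rm[:,1]*h
    # tool x=-blade forward (towards camera is +x world = -tool x)
    Q=np.array([b-Rm[:,0]*dx+Rm[:,2]*w,b-Rm[:,0]*dx-Rm[:,2]*w]); print(n,np.c_[cr(proj(c,Q))].round(0).tolist())
print('foot world',foot.round(4), 'slot crop',np.c_[cr(proj(c,[(.58,-.0017,.045)]))].round(0))
p_=cv2.resize(c['img'][160:250,290:360],None,fx=kx,fy=ky,interpolation=cv2.INTER_CUBIC)
cv2.imwrite('pics/bx.png',p_[:,:,::-1])
E
python3 bl.py
```

```text
foot [[182.0, 277.0], [275.0, 285.0]]
wide foot [[174.0, 255.0], [287.0, 265.0]]
shoulder top [[146.0, 191.0], [326.0, 206.0]]
shoulder bot front [[145.0, 204.0], [324.0, 220.0]]
foot world [0.5793 0.004  0.0945] slot crop [[199. 384.]]
```

>>> play_rows(
  rows=[
    [-0.02,0.25,0.1,0.02,-0.08,0.12,10],
    [0,0.25,0,0,0,0,10],
    [0,0.1,0,0,0,0,10],
  ],
)

```text
time: 40.5
position: [0.5829, 0.001, 0.2812]
tcp_rot: [[-0.988, 0.005, -0.154], [0.154, -0.0, -0.988], [-0.005, -1.0, -0.001]]
wrist_force: [-0.8, -0.1, -2.0]
opening: 0.0301
```

```bash
python3 - <<'E'
from h import *
plan([(.58,-.0017,.275,-99.1)],10)
E
python3 bl.py
```

```text
now 40.5 [0.5829 0.001  0.2812] psi -98.9 q6 1.63 op 0.0301
[[0.05,0.12,0.06,0.01,0.06,-0.08,10]]
foot [[167.0, 346.0], [259.0, 354.0]]
wide foot [[160.0, 324.0], [271.0, 333.0]]
shoulder top [[132.0, 262.0], [310.0, 277.0]]
shoulder bot front [[131.0, 275.0], [308.0, 290.0]]
foot world [0.584  0.001  0.0649] slot crop [[199. 384.]]
```

View pics/bx.png

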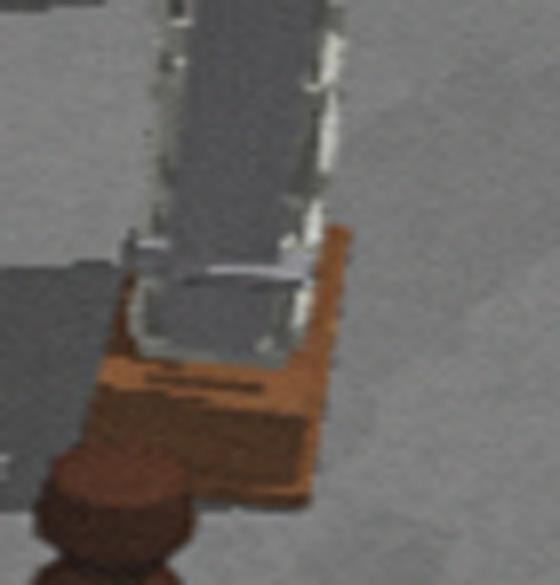

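>>> play_rows(
  rows=[
    [0.06,0.1,0.06,0.01,0.05,-0.08,10],
    [0,0.1,0,0,0,0,10],
    [0,0,0,0,0,0,10],
  ],
)

```text
time: 40.85
position: [0.5793, -0.0009, 0.2695]
tcp_rot: [[-0.988, -0.002, -0.157], [0.157, 0.001, -0.988], [0.003, -1.0, -0.0]]
wrist_force: [-0.1, 0.2, -1.8]
opening: 0.0302
```

```bash
python3 - <<'E'
from h import *
plan([(.58,-.0017,.264,-99.1)],10)
E
python3 bl.py
```

```text
now 40.85 [ 0.5793 -0.0009  0.2695] psi -99.0 q6 1.63 op 0.0302
[[-0.02,0.11,0.01,0,0.02,0.04,10]]
foot [[158.0, 362.0], [249.0, 370.0]]
wide foot [[151.0, 341.0], [261.0, 350.0]]
shoulder top [[123.0, 280.0], [299.0, 295.0]]
shoulder bot front [[122.0, 293.0], [297.0, 308.0]]
foot world [ 0.5787 -0.0008  0.0532] slot crop [[199. 384.]]
```

View pics/bx.png

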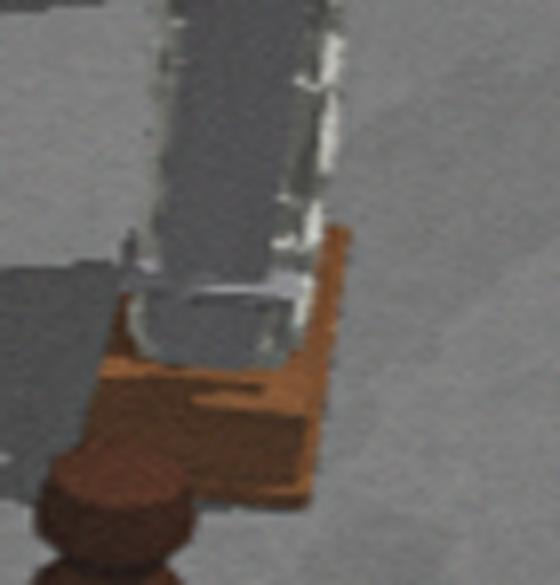

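>>> play_rows(
  rows=[
    [0,0.1,0,0,0,0.03,10],
    [0,0.1,0,0,0,0,10],
    [0,0.1,0,0,0,0,10],
  ],
)

```text
time: 41.2
position: [0.5801, -0.0011, 0.2559]
tcp_rot: [[-0.988, 0.004, -0.157], [0.157, -0.0, -0.988], [-0.004, -1.0, -0.0]]
wrist_force: [-0.2, -0.4, -1.9]
opening: 0.0301
```

```bash
python3 - <<'E'
from h import *
plan([(.58,-.0017,.25,-99.1)],10)
E
python3 bl.py
```

```text
now 41.2 [ 0.5801 -0.0011  0.2559] psi -99.0 q6 1.63 op 0.0301
[[0,0.12,0.01,0.01,0.02,-0.06,10]]
foot [[155.0, 393.0], [245.0, 401.0]]
wide foot [[148.0, 372.0], [257.0, 381.0]]
shoulder top [[120.0, 312.0], [295.0, 327.0]]
shoulder bot front [[119.0, 325.0], [293.0, 340.0]]
foot world [ 0.5811 -0.0011  0.0396] slot crop [[199. 384.]]
```

View pics/bx.png

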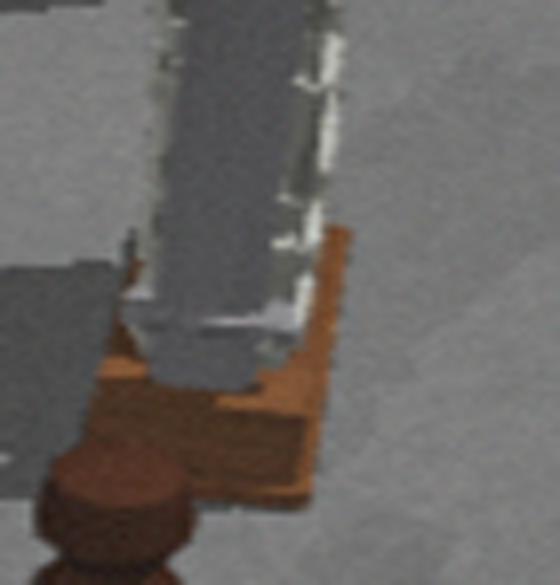

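>>> play_rows(
  rows=[
    [0,0.1,0.01,0,0.02,-0.06,10],
    [0,0.08,0,0,0,0,10],
    [0,0.08,0,0,0,0,10],
  ],
)

```text
time: 41.55
position: [0.5797, -0.0016, 0.2408]
tcp_rot: [[-0.987, -0.002, -0.159], [0.159, 0.001, -0.987], [0.002, -1.0, -0.0]]
wrist_force: [1.2, 0.7, -1.5]
opening: 0.0301
```

Run:
```python
from h import *
plan([(.58,-.0017,.24,-99.1)],10)
```

```text
now 41.55 [ 0.5797 -0.0016  0.2408] psi -99.1 q6 1.63 op 0.0301
[[-0.01,0.02,0,0.01,-0.01,0.03,10]]
```

>>> play_rows(
  rows=[
    [0,0.08,0,0,0,0.02,10],
    [0,0.08,0,0,0,0,10],
    [0,0.08,0,0,0,0,10],
  ],
)

```text
time: 41.85
position: [0.5796, -0.0016, 0.2274]
tcp_rot: [[-0.987, -0.001, -0.159], [0.159, 0.001, -0.987], [0.001, -1.0, -0.0]]
wrist_force: [-0.8, 0.1, -1.7]
opening: 0.0302
```

>>> play_rows(
  rows=[
    [0,0.08,0,0,0,0,10],
    [0,0.06,0,0,0,0,10],
    [0,0.05,0,0,0,0,10],
  ],
)

```text
time: 42.15
position: [0.5819, -0.0024, 0.2233]
tcp_rot: [[-0.987, 0.01, -0.159], [0.159, -0.002, -0.987], [-0.01, -1.0, 0.0]]
wrist_force: [0.0, -0.5, 4.0]
opening: 0.0302
```

>>> play_rows(
  rows=[
    [0,0,0,0,0,0,70],
    [0,0,0,0,0,0,70],
    [0,0,0,0,0,0,70],
    [0,-0.2,0,0,0,0,70],
    [0,-0.5,0,0,0,0,70],
  ],
)

```text
time: 42.65
position: [0.58, -0.0022, 0.256]
tcp_rot: [[-0.987, 0.003, -0.159], [0.159, -0.001, -0.987], [-0.003, -1.0, 0.001]]
wrist_force: [0.7, 0.1, 0.1]
opening: 0.0598
```

>>> play_rows(
  rows=[
    [0,-0.8,0,0,0,0,70],
    [0,-0.8,0,0,0,0,70],
    [0,0,-1,0,0,0,70],
    [0,0,-1,0,0,0,70],
    [0,0,-1,0,0,0,70],
  ],
)

```text
time: 43.15
position: [0.606, 0.1424, 0.3476]
tcp_rot: [[-0.985, 0.015, -0.173], [0.173, -0.003, -0.985], [-0.015, -1.0, 0.0]]
wrist_force: [0.6, -0.1, 0.3]
opening: 0.0601
```

>>> play_rows(
  rows=[
    [0,0,-1,0,0,0,70],
    [0,0,-1,0,0,0,70],
    [0,0,-1,0,0,0,70],
    [0,0,-1,0,0,0,70],
    [0,0,0,0,0,0,70],
  ],
)

```text
time: 43.65
position: [0.6394, 0.3471, 0.3473]
tcp_rot: [[-0.986, 0.015, -0.167], [0.167, -0.001, -0.986], [-0.015, -1.0, -0.001]]
wrist_force: [0.5, -0.1, -1.0]
opening: 0.0599
```

Run:
```python
from h import *
c=cam('scene');cv2.imwrite('pics/fs.png',cv2.resize(c['img'][110:260,250:400],None,fx=5,fy=4,interpolation=cv2.INTER_CUBIC)[:,:,::-1])
print(proj(c,[(.58,-.0017,.235),(.58,-.0017,.051)]))
c=cam('top');cv2.imwrite('pics/ft.png',cv2.resize(c['img'][170:310,180:310],None,fx=5,fy=4.2,interpolation=cv2.INTER_CUBIC)[:,:,::-1])
print(proj(c,[(.58,-.0017,.235),(.58,-.0017,.051)]))
s=get_state();print(s['position'],s['time'])
```

```text
[[320.28404643 152.9844847 ]
 [314.63105028 216.83936573]]
[[229.05706674 204.93880549]
 [233.70886841 212.33578951]]
[0.63968117 0.3420514  0.35013005] 43.75
```

View pics/fs.png

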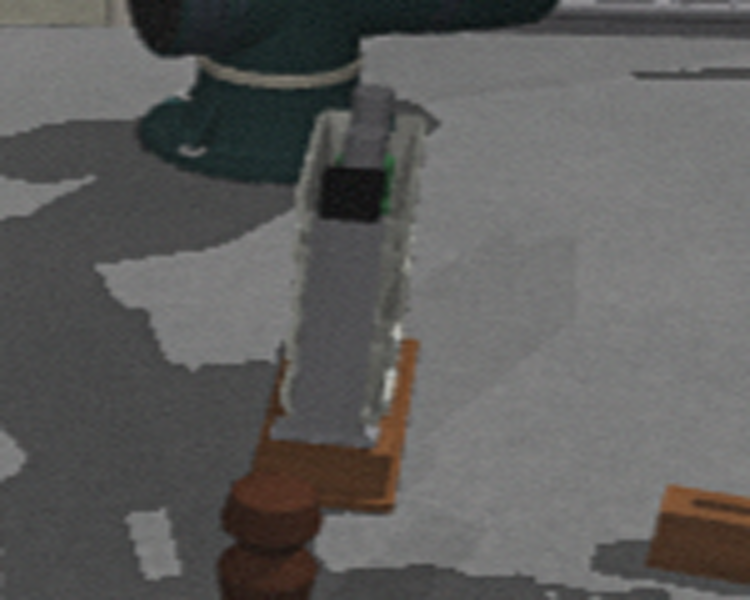

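View pics/ft.png

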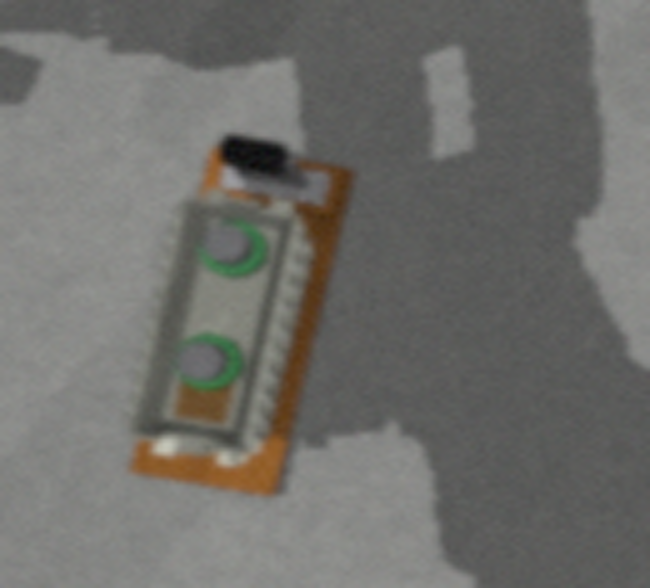

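Run:
```python
from h import *
c=cam('scene');cv2.imwrite('pics/fin.png',c['img'][:,:,::-1])
f=lambda x,y:(180+(x+.5)/5-.5,170+(y+.5)/4.2-.5)
t=cam('top');S=ray(t,[f(226,241),f(203,361)],.239)[:,:2]-np.array([.483,.0138]);a=np.radians(-9.1)
print('shakers in dock frame',np.c_[S@[np.cos(a),np.sin(a)],S@[-np.sin(a),np.cos(a)]].round(4))
```

```text
shakers in dock frame [[ 0.0465 -0.0006]
 [-0.019  -0.0031]]
```

View pics/fin.png

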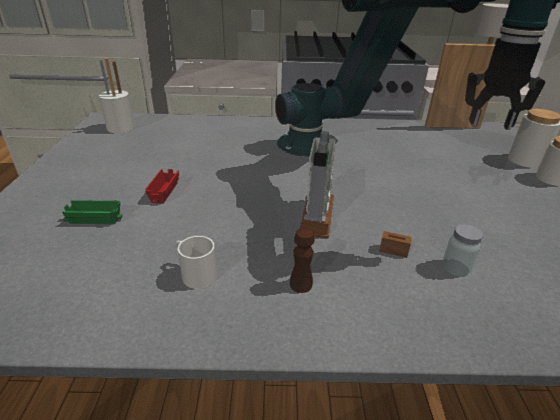

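```bash
python3 -c "
from plant import *
print(job_done(), get_state()['time'])"
```

```text
the job is handed in; nothing more can be done
the job is handed in; nothing more can be done
```

The job is handed in at about 44 s of the 210 s allowed. `job_done` gave no verdict, so this rests on my own checks.

- **Totes:** All four loose totes are stacked on the fixed one, pointing alternately. Each went down within about 2 mm of its stacking height, going by the gripper height at release.
- **Shakers:** The two shakers present (no third was visible in either view) stand in the top tote. The last picture puts them at about x = +46 and −19 mm in the dock frame, both within limits.
- **Blade:** It is in the slot with its shoulder on the block. The gripper height at seating, 0.2233 m, was the same as in the holder. The last top view also shows the head where it should be.
- **Bystanders:** The pepper mill, mug and jar look unmoved, and the arm stands clear of everything.

**Disagreement:** I set the second shaker down at about x = +23 mm, but the last picture shows it at +46 mm. It must have slid or been knocked after release. It looks upright and is still inside the limit, so I left it.

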